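Index the slide carousel and show a glass plate to the label reader

TASK

Turn the slide carousel by its hub bar one click anticlockwise (seen from above), so that the waiting glass plate comes round to the pointer on the robot's side, then lift that plate out. The small corner notch tells you its frosted end and label face: hold the plate level over the middle of the label reader's pad, about 10 cm above it, label face up and frosted end towards the side with the raised lip. Finish while still holding it there, with the other plate left in its slot, the carousel left at its click, and nothing else disturbed.

Things in the scene. Friction and masses are not known exactly. Their poses are not given: they have to be found in the camera images.
- turret (a joint): Angle of the carousel's turntable, rad. 0 at the start, resting in a spring detent; positive is anticlockwise seen from above. The next detent is at 1.047 (60 degrees); stops at -0.12 and 1.17. The hump between takes about 0.15 N m; past half-way the spring pulls it on into the next detent, where it stays when released.
- hub_bar (a point): Middle of the black bar on the turntable's hub, on the turning axis, 71 mm above the table: 50 mm long (its x axis), 14 mm wide (y), 28 mm high (57 to 85 mm above the table). Turns with the turntable, a disc of 133 mm radius, upper face 45 mm above the table, with six slots 60 degrees apart, 105 mm from the axis, crosswise to the radius.
- pickup (a point): Fixed pick-up place on the carousel's robot side, 46 mm inward of the upright steel pointer blade (top 40 mm above the table): where the middle of a plate seated there lies, 75 mm above the table. This slot is empty at the start; one click anticlockwise brings the waiting plate here. x points to the turntable's axis.
- far_station (a point): On the turntable, turning with it: where the middle of the other plate, opposite the waiting one, lies and must stay.
- plate_a_mid (a point): Middle of one of two identical thick glass plates, 60 x 40 x 6 mm, standing on a long edge in opposite slots of the turntable, middle 75 mm above the table. x points out of the label face, y along the 60 mm length to the frosted, notched end, z across the 40 mm width to the notched long edge (up at the start). Either face may look outwards. Grip it by its two short ends.
- plate_b_mid (a point): Middle of the other plate, same axes and sizes. Which of the two is the waiting one changes: go by position. The waiting one starts one station (60 degrees) clockwise of the pick-up place. A slot holds a plate's lowest 14 mm with 1.6 mm play, over the middle 36 mm of its length only, so both short ends are free down to the disc, 10 mm below the plate.
- plate_a_frost (a point): Middle of the frosted end face of plate_a, 30 mm from its middle along its y. A whitish 18 mm strip on the label face only, with an 10 x 10 mm notch in its upper outer corner. Seen with the label face towards you and the notched long edge up, frosted end and notch are on your right.
- plate_b_frost (a point): The same point of plate_b, which is marked in the same way.
- plate_a: The plate of plate_a_mid, about 40 g; origin in the middle of its lower edge at the start, same axes.
- plate_b: The plate of plate_b_mid, about 40 g; origin in the middle of its lower edge at the start, same axes.
- pad (a point): Middle of the top of the label reader's pad, 120 x 120 mm, 20 mm above the table. x points away from the robot to the camera column (at 105 mm; black camera head 145 to 205 mm above the table, reaching in to 65 mm from the middle), y to the raised lip (10 mm thick, its top 45 mm above the table, inner face 60 mm from the middle), z up.
- reader: The fixed label reader; origin below the middle of the pad on the table, same axes as pad.
- jar: Loose small amber jar, 44 mm across, 60 mm high (leave alone).
- weight: Loose small brass cylinder, 28 mm across, 30 mm high (leave alone).
- beaker: Loose clear beaker, 70 mm across, 90 mm high (leave alone).
- slidebox: Loose closed white box, 100 x 80 x 35 mm (leave alone).
Mind the look-alikes: they are no part of the job. Leave any blue or green look-alike of the plate_b alone. Leave any blue look-alike of the plate_a alone.

How it is judged (in metres and radians):
On the way, in this order (a step that is already met when the one before it is completed fails the run):
1. the carousel stands one click on, with the waiting plate upright in its slot at the pick-up place (value of joint turret between 0.9672 and 1.1272 rad and ((horizontal distance between plate_a_mid and pickup below 0.02 m and angle between plate_a_mid's own z axis and vertical below 0.25 rad) or (horizontal distance between plate_b_mid and pickup below 0.02 m and angle between plate_b_mid's own z axis and vertical below 0.25 rad))), for 0.2 s.
2. that plate is lifted clear of its slot (value of joint turret between 0.9672 and 1.1272 rad and height (world z) of any of plate_a_mid, plate_b_mid above 0.11 m), for 0.1 s.
At the end, for the whole second after the job is handed in: Fingers hold the arrived plate still, its middle within 25 mm of the pad centre in plan, 50 to 170 mm over it, clear of the reader, label up and length along pad y within 0.3 rad, frosted end to the lip; other plate upright within 15 mm of its slot; turret within 0.1 rad of 1.047 (((horizontal distance between plate_a_mid and pad below 0.025 m and height (world z) of plate_a_mid between 0.07 and 0.19 m and angle between plate_a_mid's own x axis and vertical below 0.3 rad and angle between the y axis of plate_a_mid and the y axis of pad, either way round below 0.3 rad and y of plate_a_frost in the frame of reader above 0 m and contact force between the fingers and plate_a above 0.5 N and contact force between plate_a and reader below 0.1 N and linear speed of plate_a below 0.03 m/s and distance between plate_b_mid and far_station below 0.015 m and angle between plate_b_mid's own z axis and vertical below 0.25 rad and value of joint turret between 0.9472 and 1.1472 rad) or (horizontal distance between plate_b_mid and pad below 0.025 m and height (world z) of plate_b_mid between 0.07 and 0.19 m and angle between plate_b_mid's own x axis and vertical below 0.3 rad and angle between the y axis of plate_b_mid and the y axis of pad, either way round below 0.3 rad and y of plate_b_frost in the frame of reader above 0 m and contact force between the fingers and plate_b above 0.5 N and contact force between plate_b and reader below 0.1 N and linear speed of plate_b below 0.03 m/s and distance between plate_a_mid and far_station below 0.015 m and angle between plate_a_mid's own z axis and vertical below 0.25 rad and value of joint turret between 0.9472 and 1.1472 rad))); the arm keeps its last pose, push and grip.
It fails at once if another loose thing on the bench was shifted by more than 25 mm (distance of any of jar, weight, beaker, slidebox from where it was at the start of the episode above 0.025 m).
It also fails if it takes over 51 s, if anything falls off the work surface, if the arm or the gripper's body presses on something with over 40 N, if the wrist force passes 120 N, or if a joint passes its speed limit or range.

ROBOT

A 7-joint arm with a two-finger parallel gripper is mounted at the origin on the work surface. World frame = base frame: x ahead of the robot, y to its left, z up, the work surface at z = 0. Lengths are in m, angles in degrees, forces in N, time in s.
With the tool pointing down it reaches from about 0.425 to 0.875 m from the base axis. Payload 4.7 kg.
Tool frame: the origin (TCP) lies at the very end of the fingers, on their centre line; the grasp point (between the pads) lies 19 mm behind it; z points along the fingers, y is the direction in which the jaws open and shut (so a half turn about z gives the same grasp; the last joint's range is limited). The gripper opens to 87 mm and grips with 3 to 60 N. Pads are 19 mm wide; open, the fingers measure 117 mm over their backs; the gripper's body (75 mm by 190 mm) begins 51 mm behind the grasp point.
Start: joints at [66.641, 18.392, -4.016, 83.108, 1.295, 78.541, -3.26], TCP at [0.266, -0.593, 0.223] pointing down, gripper open.
Joint ranges: [-163.93, 163.93], [-17.29, 119.83], [-79.2, 71.16], [3.27, 140.29], [-89.18, 269.18], [5.43, 117.66], [-154.24, 154.24]. Speed limits (degrees/s): [147.25, 147.25, 180, 180, 180, 180, 180].

INTERFACE

Orientations are given as [roll, pitch, yaw] about the fixed x, y, z axes, in that order (R = Rz(yaw) Ry(pitch) Rx(roll)).
In Python, from cell import env gives the robot as it stands.
- The arm moves only by the tool servo_tool, never from a script. Its argument "increments" is a list that holds one entry, the list of rows, each a list of 7 numbers: the shift along the tool's x, y, z in m, then the turn, a rotation vector about the tool's x, y, z in degrees, then the opening, from -1 (shut) to 1 (fully open). In form: [[[dx, dy, dz, rx, ry, rz, fingers], ...]]. A call has 1 to 20 rows; each row is the pose to reach, as a shift and turn from the pose commanded when the call began, along the tool's axes at that moment; what a row does not reach only later rows make up. A row lasts 1/10 s, in which the tool goes at most 50 mm and 8.59 degrees, less where a joint would pass 70% of its speed; a pose out of reach is approached as far as the arm can. A call with a gripper value outside its range is refused whole. The fingers move at their own pace and stop on an object; "squeeze" is the grip in N (left out, the last holds). Time passes only in rows, so rows that repeat a pose let the fingers close. It gives the time, the measured TCP pose, the force and the opening at its end, in the units of the state.
- env.get_obs(): the state, without advancing time (a new reading comes with each control period).
- env.read_camera(name): name is "scene" or "top" or "wrist"; returns a dict with "frame" (384x512x3 uint8, blue, green, red), "intrinsics" (3x3 intrinsics, pixels), "rvec" (rotation vector, rad) and "tvec" (3), from world to camera coordinates, as OpenCV has them. Camera axes: x right, y down, z forward; pixel columns grow to the right and rows downward; lengths in m; the calibration is good to about 2 mm. A picture is of the moment at which its call begins. There is no depth.
- env.sign_off(): hands the job in, once; it reports no verdict.
The state is a dict: "time_s": time; "qpos": joint angles; "joint_velocities": joint speeds; "effort": joint torques, N m; "tool_pos": TCP position; "tool_rot": TCP orientation; "force": force on the tool from outside, world axes, zero at the start; "wrist_torque": the same for the moment, N m; "grip_width": finger opening in m.
Only numpy, scipy, OpenCV 4.12 (cv2) and the standard library are available. Lean on these libraries where they do the work, as an engineer would, in place of code of your own. Each camera call takes 0.05 s, during which the arm holds its last target.

## Working session

There is one attempt and no reset: what is moved stays moved. The work goes in short steps, Python scripts to look and compute and a tool call to move; the robot and the scene stay as the last step left them, time stands still between calls to the robot, and variables do not carry over. Pictures are saved under pics/ and viewed, and the job is handed in when it is done.

Besides the shell and the picture viewer there is one more tool, called after "Emit:" as a command line: name --argument value ..., lists and objects as JSON in quotes. servo_tool: Moves the arm, as the interface text tells. Its arguments: {"type":"object","properties":{"increments":{"type":"array","items":{"type":"array","items":{"type":"array","items":{"type":"number"}}}},"squeeze":{"type":"number"}},"required":["increments"]}

```bash
ls; mkdir -p pics; cat > h.py <<'E'
import numpy as np, cv2
from cell import env
def snap(name,fn):
    d=env.read_camera(name); cv2.imwrite('pics/'+fn,d['frame'])
    np.savez('pics/'+fn[:-4]+'.npz',**{k:d[k] for k in('frame','intrinsics','rvec','tvec')}); return d
def load(fn): return dict(np.load('pics/'+fn+'.npz'))
def ray(d,uv):
    R=cv2.Rodrigues(np.array(d['rvec'],float))[0]; t=np.array(d['tvec'],float).ravel()
    v=R.T@np.linalg.inv(np.array(d['intrinsics']))@np.array([uv[0],uv[1],1.]); return -R.T@t, v
def onz(d,uv,z):
    c,v=ray(d,uv); return c+v*(z-c[2])/v[2]
def proj(d,P):
    return cv2.projectPoints(np.array(P,float).reshape(-1,1,3),np.array(d['rvec'],float),np.array(d['tvec'],float),np.array(d['intrinsics'],float),None)[0].reshape(-1,2)
E
python3 - <<'E'
from h import *
for n in('scene','top','wrist'):
    d=snap(n,n+'0.png'); print(n,ray(d,(256,192)))
print(env.get_obs())
E
```

```text
pics
scene (array([1.65183743, 0.07449793, 0.82571124]), array([-0.82299288, -0.0663983 , -0.56417563]))
top (array([ 0.34174426, -0.01766954,  1.40060869]), array([ 0.14015428,  0.00140091, -0.99016217]))
wrist (array([ 0.32498874, -0.56533984,  0.38295336]), array([-0.23914771, -0.10403407, -0.96555167]))
{'time_s': 0.15, 'qpos': array([66.63833421, 18.42996414, -4.01678574, 83.15789   ,  1.2946034 ,
       78.53975181, -3.26096901]), 'joint_velocities': array([ 0.0424866 , -0.07404722, -0.03795944, -0.15805798,  0.0523009 ,
        0.1288374 ,  0.09794488]), 'effort': array([-6.00257008e-04, -4.91794252e+01, -4.04817564e-01, -3.12876463e+01,
       -6.40058820e-02,  4.04291041e-02,  1.58446537e-04]), 'tool_pos': array([ 0.26594134, -0.59266357,  0.22171381]), 'tool_rot': array([-1.79917591e+02,  4.15960155e-03,  2.41711832e+01]), 'force': array([ 0.65660406,  0.49315702, -0.86920074]), 'wrist_torque': array([-0.02625357, -0.03733958, -0.0257697 ]), 'grip_width': 0.08734948819327101}
```

View pics/scene0.png

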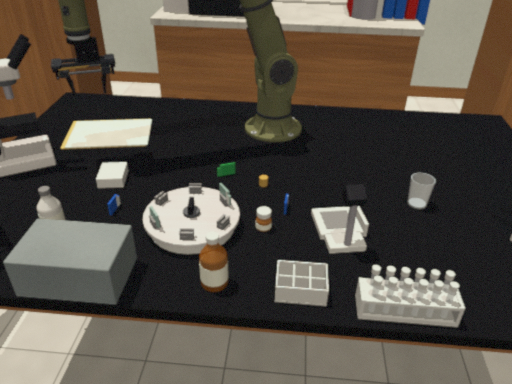

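View pics/top0.png

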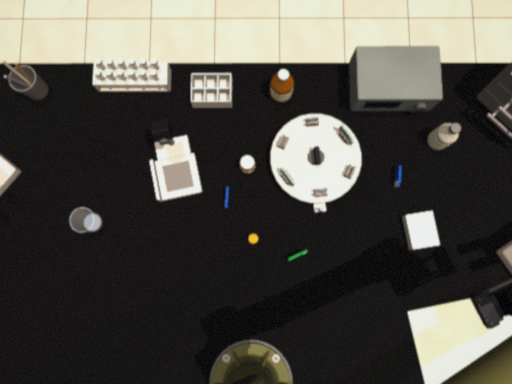

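```bash
python3 - <<'E'
from h import *
d=load('top0'); cv2.imwrite('pics/tc.png',cv2.resize(d['frame'][60:330,60:420],None,fx=2.2,fy=2.2,interpolation=2))
d=load('scene0'); cv2.imwrite('pics/sc.png',cv2.resize(d['frame'][100:340,60:400],None,fx=2.3,fy=2.3,interpolation=2))
E
```

```text
(no output)
```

View pics/tc.png

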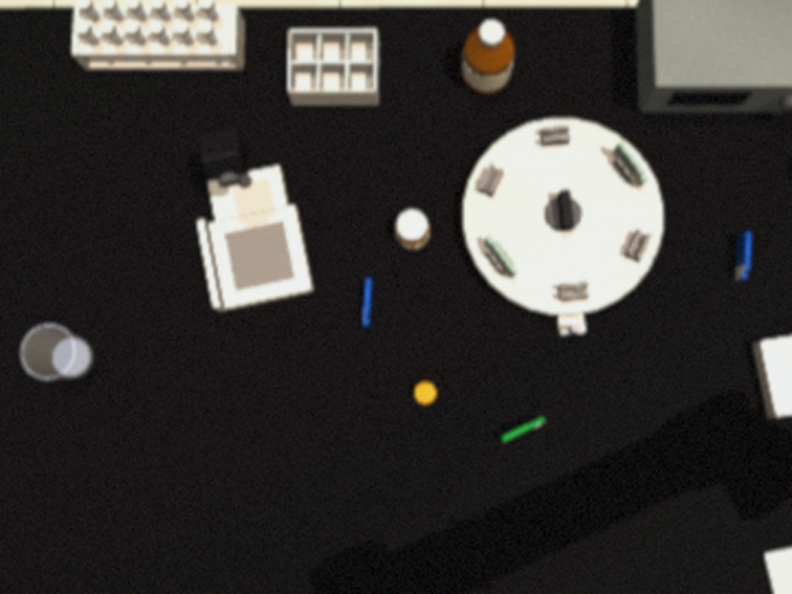

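View pics/sc.png

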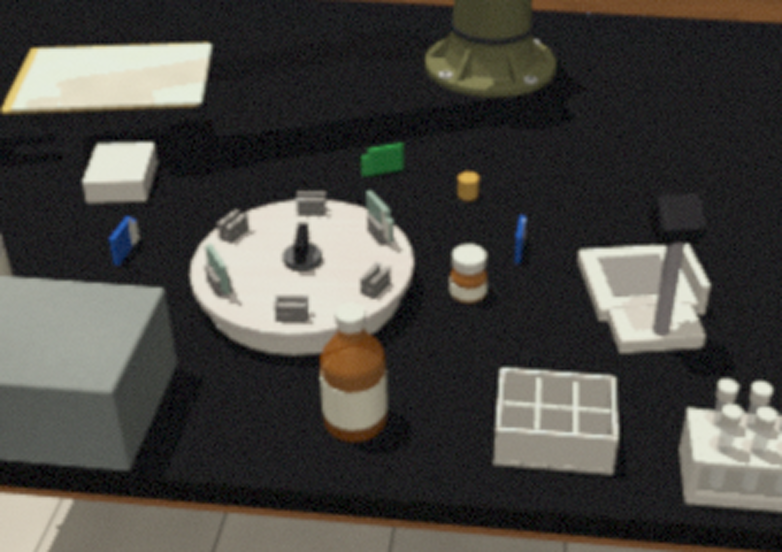

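```bash
python3 - <<'E'
from h import *
d=load('top0'); f=d['frame']; 
g=f.min(axis=2)
# disc
m=((g>150)*255).astype(np.uint8); m[:,:240]=0;m[:100]=0; m[210:]=0; m[:,390:]=0
cs,_=cv2.findContours(m,cv2.RETR_EXTERNAL,cv2.CHAIN_APPROX_NONE)
c=max(cs,key=cv2.contourArea)
P=np.array([onz(d,p[0],.045)[:2] for p in cv2.convexHull(c)])
# circle fit on points, drop pointer
from scipy.optimize import least_squares
r=least_squares(lambda q:np.hypot(*(P-q[:2]).T)-q[2],[.63,-.15,.133],loss='soft_l1',f_scale=.002)
print('disc',r.x)
# hub bar dark top
m=(f.max(axis=2)<45).astype(np.uint8)*255
sub=np.zeros_like(m); sub[135:175,300:332]=m[135:175,300:332]
cs,_=cv2.findContours(sub,cv2.RETR_EXTERNAL,cv2.CHAIN_APPROX_NONE)
for c in cs:
  if cv2.contourArea(c)>15:
    rc=cv2.minAreaRect(c); print('bar',rc, onz(d,rc[0],.085))
for uv in [(314,200),(326,200),(320,211),(320,205)]: print('ptr',uv,onz(d,uv,.04))
# pad quad
s=lambda u,v:(60+u/2.2,60+v/2.2)
for n,uv in dict(tl=(208,222),tr=(296,207),br=(311,290),bl=(222,306),gtl=(226,234),gtr=(285,222),gbr=(293,277),gbl=(236,289),lipt=(199,223),lipb=(213,308)).items():
  print(n,onz(d,s(*uv),.02 if n[:3]!='lip' else .045))
E
python3 - <<'E'
import cv2
f=cv2.imread('pics/top0.png')
a=cv2.resize(f[100:220,260:370],None,fx=5,fy=5,interpolation=2)
cv2.imwrite('pics/tc2.png',a)
a=cv2.resize(f[110:210,140:220],None,fx=5,fy=5,interpolation=2)
cv2.imwrite('pics/tc3.png',a)
E
```

```text
disc [ 0.63574068 -0.18866185  0.13227211]
ptr (314, 200) [ 0.51112953 -0.18310651  0.04      ]
ptr (326, 200) [ 0.5111555  -0.21769635  0.04      ]
ptr (320, 211) [ 0.47927941 -0.19979984  0.04      ]
ptr (320, 205) [ 0.49663235 -0.20012824  0.04      ]
tl [0.63023557 0.28569036 0.02      ]
tr [0.65094578 0.16719335 0.02      ]
br [0.53760186 0.14489396 0.02      ]
bl [0.51597003 0.2633192  0.02      ]
gtl [0.6137489  0.26087006 0.02      ]
gtr [0.63025724 0.18164068 0.02      ]
gbr [0.55516507 0.16932071 0.02      ]
gbl [0.53888818 0.24526758 0.02      ]
lipt [0.62365731 0.29209987 0.045     ]
lipb [0.51016734 0.26995182 0.045     ]
```

View pics/tc2.png

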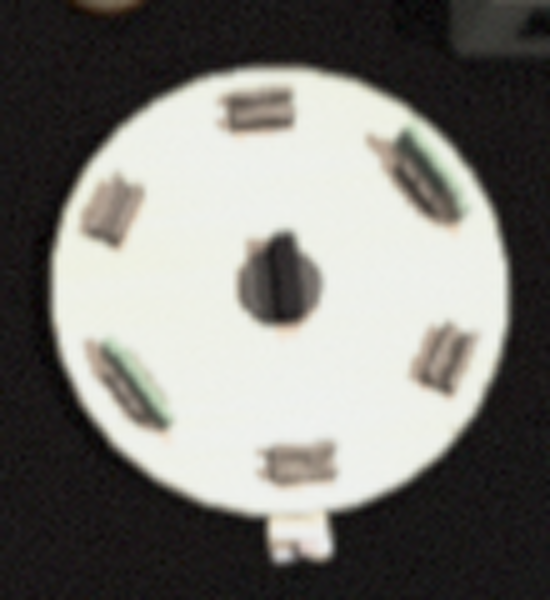

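View pics/tc3.png

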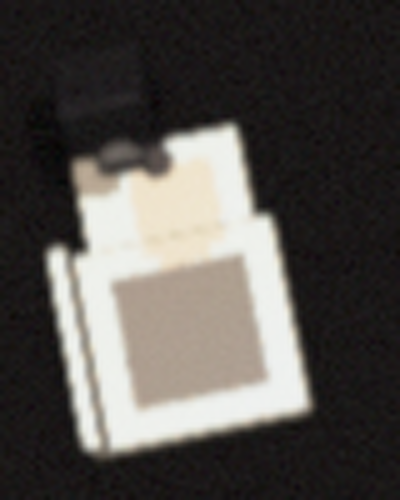

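Emit:
servo_tool --increments '[[[0.25,-0.108,-0.02,0,0,12,1],[0.503,-0.217,-0.04,0,0,24,1],[0.503,-0.217,-0.04,0,0,24,1],[0.503,-0.217,-0.04,0,0,24,1],[0.503,-0.217,-0.04,0,0,24,1],[0.503,-0.217,-0.04,0,0,24,1],[0.503,-0.217,-0.04,0,0,24,1],[0.503,-0.217,-0.04,0,0,24,1],[0.503,-0.217,-0.04,0,0,24,1],[0.503,-0.217,-0.04,0,0,24,1],[0.503,-0.217,-0.04,0,0,24,1],[0.503,-0.217,-0.04,0,0,24,1],[0.503,-0.217,-0.04,0,0,24,1],[0.503,-0.217,-0.04,0,0,24,1]]]'

```text
time_s: 1.55
tool_pos: [0.6353, -0.1907, 0.262]
tool_rot: [179.9, 0.1, 0.1]
force: [-0.4, -0.5, -0.6]
grip_width: 0.0868
```

```bash
cat >> h.py <<'E'
import json
def rec():
    o=env.get_obs()
    with open('fk.jsonl','a') as f: f.write(json.dumps([list(map(float,o[k])) for k in('qpos','tool_pos','tool_rot')])+'\n')
    print(round(float(o['time_s']),2),np.round(o['qpos'],1),np.round(o['tool_pos'],4),np.round(o['tool_rot'],2),'F',np.round(o['force'],1),'g',round(float(o['grip_width']),4))
    return o
E
echo '[[66.63833421, 18.42996414, -4.01678574, 83.15789,1.2946034 ,78.53975181, -3.26096901],[0.26594134, -0.59266357,  0.22171381],[-179.917591,0.00415960155,24.1711832]]' > fk.jsonl
python3 - <<'E'
from h import *
rec(); snap('wrist','w1.png'); f=load('w1')['frame']; cv2.imwrite('pics/w1b.png',cv2.resize(f,None,fx=1.5,fy=1.5,interpolation=2))
E
```

```text
1.55 [ 28.2  20.3 -18.5  77.    6.4  83.8 -79.9] [ 0.6353 -0.1907  0.262 ] [1.7994e+02 8.0000e-02 7.0000e-02] F [-0.4 -0.5 -0.6] g 0.0868
```

View pics/w1b.png

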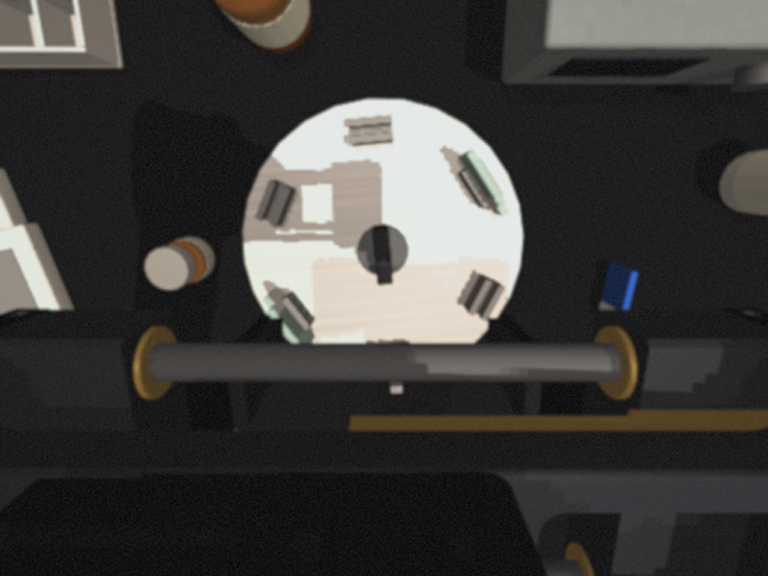

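```bash
python3 - <<'E'
from h import *
f=load('w1')['frame']; cv2.imwrite('pics/w1c.png',cv2.resize(f[130:240,160:350],None,fx=4.2,fy=4.2,interpolation=2))
f=load('scene0')['frame']; cv2.imwrite('pics/sc2.png',cv2.resize(f[175:250,140:250],None,fx=7,fy=7,interpolation=2))
E
```

```text
(no output)
```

View pics/w1c.png

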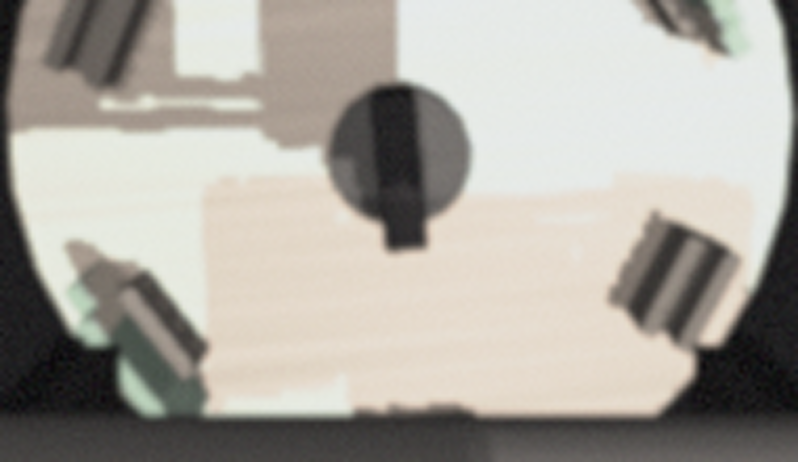

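View pics/sc2.png

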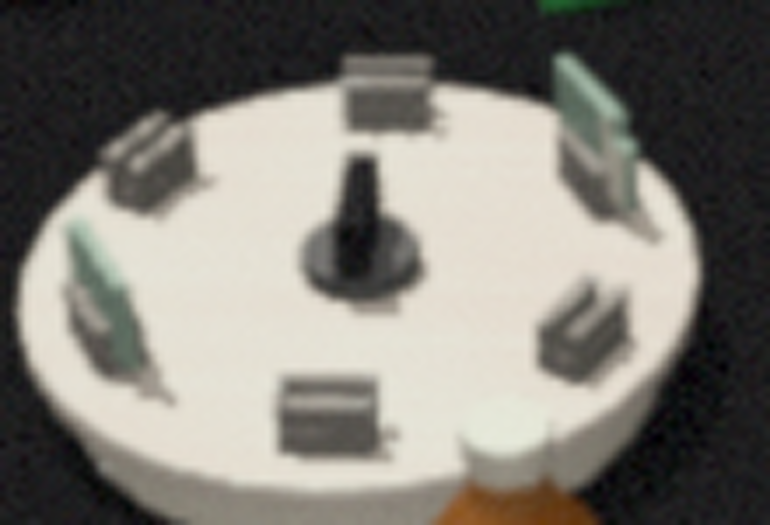

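```bash
python3 - <<'E'
from h import *
d=load('w1'); s=lambda u,v:(160+u/4.2,130+v/4.2)
for n,uv in dict(L1=(373,95),R1=(415,95),L2=(386,248),R2=(427,245)).items(): print(n,onz(d,s(*uv),.085))
d=load('top0'); s=lambda u,v:(260+u/5,100+v/5)
for n,uv in dict(barT=(284,235),barB=(284,318),L=(272,270),R=(298,270)).items(): print(n,onz(d,s(*uv),.085))
for n,uv in dict(s_bot=(298,463),s_top=(258,110),s_lu=(112,211),s_rd=(444,359)).items(): print(n,onz(d,s(*uv),.065))
print(onz(d,s(300,535),.03),onz(d,s(300,555),.04))
E
```

```text
L1 [ 0.65977901 -0.1809587   0.085     ]
R1 [ 0.65979222 -0.19351363  0.085     ]
L2 [ 0.61253187 -0.18470799  0.085     ]
R2 [ 0.61350051 -0.1973786   0.085     ]
barT [ 0.65698267 -0.18815693  0.085     ]
barB [ 0.6090055  -0.18729622  0.085     ]
L [ 0.63668942 -0.18100608  0.085     ]
R [ 0.63669105 -0.19571024  0.085     ]
s_bot [ 0.52919101 -0.19631134  0.065     ]
s_top [ 0.73610403 -0.17700135  0.065     ]
s_lu [ 0.6759596  -0.09183483  0.065     ]
s_rd [ 0.58922836 -0.28075815  0.065     ]
[ 0.49193668 -0.20135884  0.03      ] [ 0.47927941 -0.19979984  0.04      ]
```

Emit:
servo_tool --increments '[[[0,-0.0025,0.05,0,0,-5,1],[0,-0.0025,0.1,0,0,-5,1],[0,-0.0025,0.14,0,0,-5,0.3],[0,-0.0025,0.17,0,0,-5,0.0],[0,-0.0025,0.19,0,0,-5,0],[0,-0.0025,0.198,0,0,-5,0],[0,-0.0025,0.198,0,0,-5,-1],[0,-0.0025,0.198,0,0,-5,-1],[0,-0.0025,0.198,0,0,-5,-1],[0,-0.0025,0.198,0,0,-5,-1],[0,-0.0025,0.198,0,0,-5,-1]]]' --squeeze 15

```text
time_s: 2.7
tool_pos: [0.6367, -0.1868, 0.0655]
tool_rot: [180.0, -0.1, 5.2]
force: [0.3, 0.6, 1.1]
grip_width: 0.0229
```

```bash
python3 - <<'E'
from h import *
rec()
E
```

```text
2.7 [ 28.2  27.5 -18.4  90.5   9.4  63.4 -77.3] [ 0.6367 -0.1868  0.0655] [ 1.7996e+02 -8.0000e-02  5.1700e+00] F [0.3 0.6 1.1] g 0.0229
```

Emit:
servo_tool --increments '[[[0,0,0,0,0,0,-1],[0,0,0,0,0,0,-1],[0,0,0,0,0,0,-1],[0,0,0,0,0,-5,-1],[0,0,0,0,0,-10,-1]]]' --squeeze 15

```text
time_s: 3.2
tool_pos: [0.6366, -0.1886, 0.0651]
tool_rot: [179.8, -0.0, 15.3]
force: [1.0, -4.9, 1.4]
grip_width: 0.0136
```

```bash
python3 - <<'E'
from h import *
rec()
E
```

```text
3.2 [ 29.6  27.8 -20.2  90.4  10.5  63.5 -67.8] [ 0.6366 -0.1886  0.0651] [ 1.7984e+02 -5.0000e-02  1.5270e+01] F [ 1.  -4.9  1.4] g 0.0136
```

Emit:
servo_tool --increments '[[[0,0,0,0,0,-6,-1],[0,0,0,0,0,-12,-1],[0,0,0,0,0,-18,-1],[0,0,0,0,0,-24,-1],[0,0,0,0,0,-30,-1],[0,0,0,0,0,-36,-1],[0,0,0,0,0,-42,-1],[0,0,0,0,0,-47,-1],[0,0,0,0,0,-50,-1],[0,0,0,0,0,-50,-1],[0,0,0,0,0,-50,-1]]]' --squeeze 15

```text
time_s: 4.3
tool_pos: [0.6373, -0.1894, 0.0652]
tool_rot: [179.8, 0.1, 65.1]
force: [3.8, -5.8, 0.6]
grip_width: 0.0139
```

```bash
python3 - <<'E'
from h import *
rec(); snap('scene','s1.png'); f=load('s1')['frame']; cv2.imwrite('pics/s1c.png',cv2.resize(f[150:270,120:280],None,fx=5,fy=5,interpolation=2))
E
```

```text
4.3 [ 36.4  29.4 -29.3  90.1  15.6  64.4 -21.4] [ 0.6373 -0.1894  0.0652] [1.7976e+02 9.0000e-02 6.5080e+01] F [ 3.8 -5.8  0.6] g 0.0139
```

View pics/s1c.png

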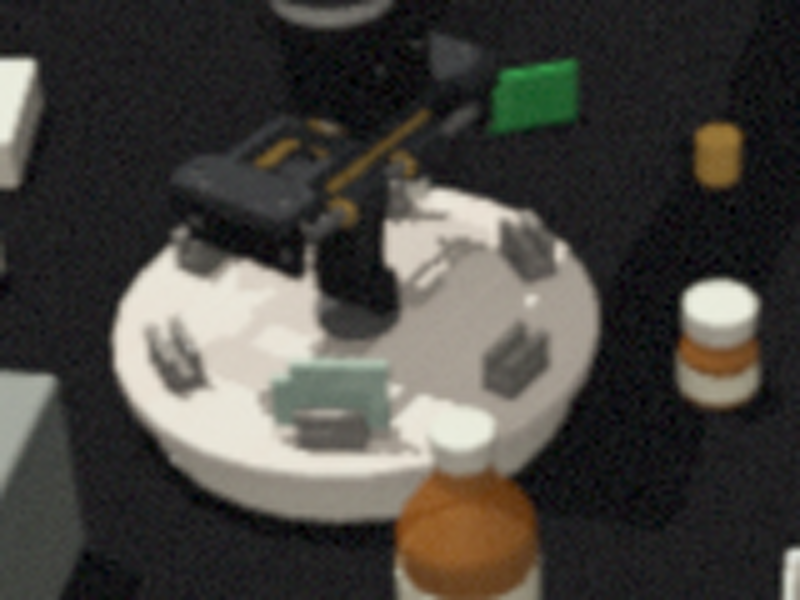

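Emit:
servo_tool --increments '[[[0,0,0,0,0,0,0],[0,0,0,0,0,0,0],[0,0,0,0,0,0,0],[0,0,-0.03,0,0,0,0],[0,0,-0.08,0,0,0,0.5],[0,0,-0.13,0,0,0,1],[0,0,-0.18,0,0,0,1],[0,0,-0.2,0,0,0,1],[0,0,-0.2,0,0,0,1]]]'

```text
time_s: 5.25
tool_pos: [0.638, -0.1856, 0.2693]
tool_rot: [179.6, -0.1, 65.2]
force: [0.5, 0.2, -0.3]
grip_width: 0.0756
```

```bash
python3 - <<'E'
from h import *
rec(); snap('scene','s2.png'); f=load('s2')['frame']; cv2.imwrite('pics/s2c.png',cv2.resize(f[150:270,120:280],None,fx=5,fy=5,interpolation=2))
snap('wrist','w2.png')
E
```

```text
5.25 [ 37.1  21.8 -31.5  76.2  11.2  84.7 -18.3] [ 0.638  -0.1856  0.2693] [ 1.7961e+02 -9.0000e-02  6.5230e+01] F [ 0.5  0.2 -0.3] g 0.0756
```

View pics/s2c.png

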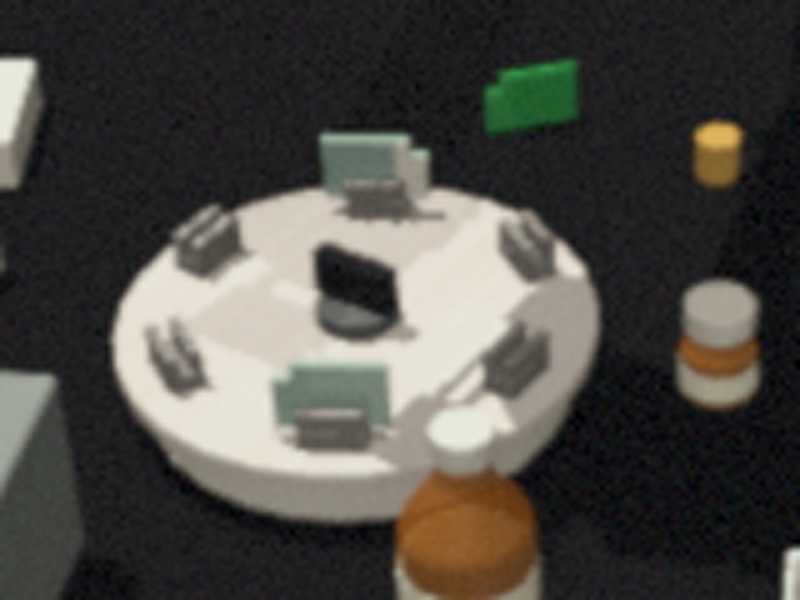

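View pics/w2.png

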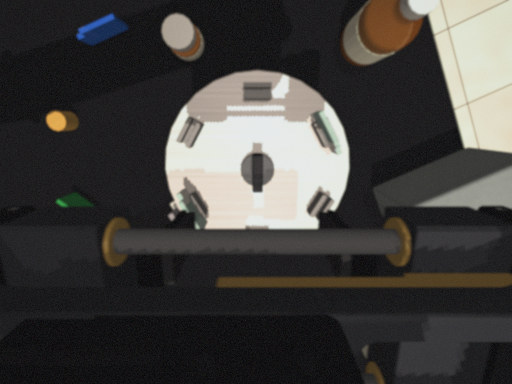

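```bash
cat > fk.py <<'E'
import numpy as np, json, itertools
from scipy.spatial.transform import Rotation as Ro
from scipy.optimize import least_squares
def Rz(a): c,s=np.cos(a),np.sin(a); return np.array([[c,-s,0],[s,c,0],[0,0,1]])
def Ry(a): c,s=np.cos(a),np.sin(a); return np.array([[c,0,s],[0,1,0],[-s,0,c]])
# p: d1,a1,L1,e1,e2,L2,w,T  ; angles all in deg; sg signs; off q7
def fk(q,p,sg,off,full=False):
    a=np.radians(np.array(q)*sg); d1,a1,L1,e,e2,L2,w,T=p
    R=Rz(a[0]); x=R@[a1,0,d1]; pts=[np.zeros(3),x]
    R=R@Ry(a[1])@Rz(a[2]); x=x+R@[e,0,L1]; pts.append(x)
    R=R@Ry(a[3]); x=x+R@[e2,0,0]; R=R@Rz(a[4]); x=x+R@[0,0,L2]; pts.append(x)
    R=R@Ry(a[5]); x=x+R@[w,0,0]; pts.append(x); R=R@Rz(a[6]+np.radians(off)); x=x+R@[0,0,T]; pts.append(x)
    return (x,R,pts) if full else (x,R)
def data(): return [json.loads(l) for l in open('fk.jsonl')]
E
python3 - <<'E'
from fk import *
D=data()
RR=[Ro.from_euler('xyz',d[2],degrees=True).as_matrix() for d in D]
# rotation-only: enumerate signs
res=[]
for sg in itertools.product([1,-1],repeat=7):
  for off in (0,90,180,270):
    for b in (0,180):
      e=0
      for d,R in zip(D,RR):
        q=d[0]; _,Rm=fk(q,[0]*8,sg,off); Rm=Rz(np.radians(b))@Rm
        e=max(e,np.degrees(np.arccos(np.clip((np.trace(Rm.T@R)-1)/2,-1,1))))
      res.append((e,sg,off,b))
res.sort(key=lambda t:t[0])
for r in res[:8]: print(r)
E
```

```text
(np.float64(1.7075472925031877e-06), (-1, 1, -1, 1, -1, 1, -1), 90, 0)
(np.float64(1.7075472925031877e-06), (-1, -1, -1, -1, -1, -1, -1), 270, 180)
(np.float64(0.8052488384971305), (-1, 1, -1, 1, -1, 1, -1), 270, 180)
(np.float64(0.8052488384971305), (-1, -1, -1, -1, -1, -1, -1), 90, 0)
(np.float64(30.98655928312039), (-1, 1, -1, 1, 1, 1, -1), 270, 180)
(np.float64(30.98655928312039), (-1, -1, -1, -1, 1, -1, -1), 90, 0)
(np.float64(31.28854179325912), (-1, 1, -1, 1, 1, 1, -1), 90, 0)
(np.float64(31.28854179325915), (-1, -1, -1, -1, 1, -1, -1), 270, 180)
```

```bash
python3 - <<'E'
from fk import *
D=data(); SG=(-1,1,-1,1,-1,1,-1)
def f(p): return np.concatenate([fk(d[0],p,SG,90)[0]-d[1] for d in D])
J=np.array([f(np.eye(8)[i])-f(np.zeros(8)) for i in range(8)]).T
U,S,V=np.linalg.svd(J); print(np.round(S,3)); print(np.round(V[-3:],2))
p,r,_,_=np.linalg.lstsq(J,-f(np.zeros(8)),rcond=None); print(np.round(p,4),np.abs(f(p)).max())
E
```

```text
[4.875e+00 4.820e+00 8.970e-01 3.390e-01 2.790e-01 7.000e-02 4.300e-02
 4.000e-03]
[[-0.14 -0.19  0.77  0.38  0.3  -0.18  0.21  0.2 ]
 [-0.15 -0.11  0.35 -0.71  0.15  0.24 -0.44  0.23]
 [-0.72 -0.01  0.05 -0.02  0.02  0.01 -0.01 -0.69]]
[ 0.9361  0.0809  0.3819  0.0435 -0.0296  0.5041  0.0895  0.9923] 0.020918371823556603
```

Emit:
servo_tool --increments '[[[0,0,-0.05,8,0,8,1],[0,0,-0.08,16,0,16,1],[0,0,-0.1,20,0,24,1],[0,0,-0.1,20,0,30,1],[0,0,-0.1,20,0,30,1]]]'

```text
time_s: 5.85
tool_pos: [0.6366, -0.1873, 0.3606]
tool_rot: [-160.5, 5.3, 35.5]
force: [-1.1, -0.3, 0.5]
grip_width: 0.0867
```

```bash
python3 -c "from h import *;rec()"
```

```text
5.85 [ 27.8  37.2 -21.2  44.7   2.7 117.5 -45.9] [ 0.6366 -0.1873  0.3606] [-160.55    5.31   35.5 ] F [-1.1 -0.3  0.5] g 0.0867
```

Emit:
servo_tool --increments '[[[0.03,0,0,-8,8,0,1],[0.05,0,0,-16,16,4,1],[0.05,0,0,-20,24,8,1],[0.05,0,0,-20,30,10,1],[0.05,0,0,-20,30,10,1],[0.05,0,0,-20,30,10,1]]]'

```text
time_s: 6.45
tool_pos: [0.6733, -0.1584, 0.3571]
tool_rot: [-178.9, -22.5, 20.5]
force: [-0.1, 0.3, 1.0]
grip_width: 0.0869
```

```bash
python3 -c "from h import *;rec()"
```

```text
6.45 [ 38.9  10.  -23.2  82.1 -10.9  71.5 -50.8] [ 0.6733 -0.1584  0.3571] [-178.89  -22.48   20.46] F [-0.1  0.3  1. ] g 0.0869
```

Emit:
servo_tool --increments '[[[0.0,0.03,0,8,-8,6,1],[0,0.06,0,8,-16,12,1],[0.0,0.1,0,8,-24,16,1],[0.0,0.1,0,8,-32,20,1],[0.0,0.1,0,8,-40,20,1],[0.0,0.1,0,8,-40,20,1]]]'

```text
time_s: 7.05
tool_pos: [0.703, -0.2466, 0.3479]
tool_rot: [-170.2, 9.7, 4.8]
force: [0.8, -0.3, -1.9]
grip_width: 0.0871
```

```bash
python3 -c "from h import *;rec()"
```

```text
7.05 [ 16.8  44.7   9.1  31.7 -11.7 116.8 -66.1] [ 0.703  -0.2466  0.3479] [-170.17    9.7     4.79] F [ 0.8 -0.3 -1.9] g 0.0871
```

Emit:
servo_tool --increments '[[[0,0,0,-8,0,0,1],[0,0,0,-16,0,0,1],[0,0,0,-24,0,0,1],[0,0,0,-30,0,0,1],[0,0,0,-30,0,0,1]]]'

```text
time_s: 7.55
tool_pos: [0.7017, -0.2435, 0.3582]
tool_rot: [159.4, 9.0, 4.9]
force: [0.0, 1.8, 0.0]
grip_width: 0.0872
```

```bash
python3 -c "from h import *;rec()"
```

```text
7.55 [ -2.7  31.5  16.5  54.1  13.8  97.7 -70.1] [ 0.7017 -0.2435  0.3582] [159.44   8.98   4.92] F [0.  1.8 0. ] g 0.0872
```

```bash
cat >> fk.py <<'E'
SG=np.array((-1,1,-1,1,-1,1,-1))
def chain(q,P):  # P 8x3: offset before joint i (in frame i-1), last = after joint7
    a=np.radians(np.array(q)*SG); a[6]+=np.pi/2
    R=np.eye(3); x=np.zeros(3); pts=[]
    for i in range(7):
        x=x+R@P[i]; pts.append(x); R=R@((Rz if i%2==0 else Ry)(a[i]))
    x=x+R@P[7]; pts.append(x); return x,R,pts
E
python3 - <<'E'
from fk import *
D=data()
# base coords: keep x,y offsets at z-joints, x,y(z) etc; remove gauge: offset along joint axis duplicates
idx=[(0,2)]+[(i,k) for i in range(1,7) for k in range(3)]+[(7,2)]
def mk(v):
    P=np.zeros((8,3)); 
    for (i,k),x in zip(idx,v): P[i,k]=x
    return P
f=lambda v:np.concatenate([chain(d[0],mk(v))[0]-d[1] for d in D])
n=len(idx); f0=f(np.zeros(n)); J=np.array([f(e)-f0 for e in np.eye(n)]).T
p=np.linalg.lstsq(J,-f0,rcond=1e-3)[0]; print(np.linalg.svd(J)[1].round(3))
print(mk(p).round(3)); print(np.abs(f(p)).max())
# sparse: simple model
def try_(idx2):
    c=[idx.index(t) for t in idx2]; s=np.linalg.lstsq(J[:,c],-f0,rcond=None)[0]; r=J[:,c]@s+f0
    print([(t,round(x,4)) for t,x in zip(idx2,s)],np.abs(r).max().round(5),(r**2).mean()**.5)
try_([(0,2),(3,2),(5,2),(7,2)])
try_([(0,2),(3,2),(3,0),(4,0),(5,2),(6,0),(7,2)])
try_([(0,2),(3,2),(3,0),(4,0),(4,2),(5,2),(6,0),(7,2)])
try_([(0,2),(1,0),(3,2),(3,0),(4,0),(5,0),(5,2),(6,0),(7,2)])
try_([(0,2),(1,1),(3,2),(3,1),(3,0),(4,0),(5,2),(5,1),(6,1),(6,0),(7,2)])
E
```

```text
[8.815 7.665 7.599 1.39  1.273 0.888 0.766 0.635 0.451 0.381 0.264 0.151
 0.116 0.    0.    0.    0.    0.    0.    0.   ]
[[ 0.     0.     0.125]
 [ 0.    -0.008  0.125]
 [ 0.    -0.008  0.234]
 [ 0.    -0.005  0.234]
 [ 0.    -0.005  0.257]
 [-0.    -0.     0.257]
 [ 0.    -0.     0.184]
 [ 0.     0.     0.184]]
4.030311917535556e-09
[((0, 2), np.float64(0.2268)), ((3, 2), np.float64(0.5127)), ((5, 2), np.float64(0.4917)), ((7, 2), np.float64(0.3896))] 0.02676 0.013756824885548557
[((0, 2), np.float64(0.2091)), ((3, 2), np.float64(0.5465)), ((3, 0), np.float64(0.0098)), ((4, 0), np.float64(-0.0083)), ((5, 2), np.float64(0.5135)), ((6, 0), np.float64(0.0467)), ((7, 2), np.float64(0.4043))] 0.03205 0.012387164458919919
[((0, 2), np.float64(0.2091)), ((3, 2), np.float64(0.5465)), ((3, 0), np.float64(0.0098)), ((4, 0), np.float64(-0.0083)), ((4, 2), np.float64(0.2568)), ((5, 2), np.float64(0.2568)), ((6, 0), np.float64(0.0467)), ((7, 2), np.float64(0.4043))] 0.03205 0.01238716445891991
[((0, 2), np.float64(0.2726)), ((1, 0), np.float64(0.0495)), ((3, 2), np.float64(0.4929)), ((3, 0), np.float64(0.0084)), ((4, 0), np.float64(0.0148)), ((5, 0), np.float64(-0.0029)), ((5, 2), np.float64(0.4976)), ((6, 0), np.float64(0.0514)), ((7, 2), np.float64(0.4041))] 0.02787 0.010554542173619313
[((0, 2), np.float64(0.2495)), ((1, 1), np.float64(-0.0156)), ((3, 2), np.float64(0.4678)), ((3, 1), np.float64(-0.0106)), ((3, 0), np.float64(0.0)), ((4, 0), np.float64(0.0)), ((5, 2), np.float64(0.5131)), ((5, 1), np.float64(-0.0002)), ((6, 1), np.float64(-0.0002)), ((6, 0), np.float64(0.0)), ((7, 2), np.float64(0.3687))] 0.0 9.210848156009858e-10
```

```bash
cat >> fk.py <<'E'
_idx=[(0,2),(1,1),(3,2),(3,1),(5,2),(5,1),(6,1),(7,2)]
PARM=np.zeros((8,3))
def _fit():
    D=data(); f=lambda v:np.concatenate([chain(d[0],mk(v))[0]-d[1] for d in D])
    def mk(v):
        P=np.zeros((8,3))
        for (i,k),x in zip(_idx,v): P[i,k]=x
        return P
    f0=f(np.zeros(8)); J=np.array([f(e)-f0 for e in np.eye(8)]).T
    s=np.linalg.lstsq(J,-f0,rcond=1e-6)[0]; return mk(s)
PARM=_fit()
LO=np.array([-163.93,-17.29,-79.2,3.27,-89.18,5.43,-154.24]); HI=np.array([163.93,119.83,71.16,140.29,269.18,117.66,154.24])
def ik(pos,R,q0,w=1e-3,m=2):
    def r(q):
        x,Rq,_=chain(q,PARM); return np.concatenate([(x-pos)*10,Ro.from_matrix(Rq.T@R).as_rotvec()*3,w*(q-q0)/57])
    s=least_squares(r,np.clip(q0,LO+m,HI-m),bounds=(LO+m-.01,HI-m+.01)); v=s.fun
    return s.x,np.linalg.norm(v[:3])/10,np.degrees(np.linalg.norm(v[3:6])/3)
def toolR(yaw,dep):  # tool pointing: z axis in azimuth 'yaw' with depression dep (90=down, 0=horizontal fwd, >90 pointing back); x up-ish fwd
    return Ro.from_euler('xyz',[180,-(90-dep),yaw],degrees=True).as_matrix()
E
python3 - <<'E'
from fk import *
print(PARM.round(4)); D=data(); print(max(np.linalg.norm(chain(d[0],PARM)[0]-d[1]) for d in D))
print(toolR(0,0).round(2)) 
rng=np.random.default_rng(0)
pad=np.array([.584,.215]); 
for flip in (0,1):
 for a in (20,30,40,50,60):
  for z in (.12,.15):
   R=toolR(10.5,a); pos=np.array([*pad,z])+.019*R[:,2]
   if flip: R=R@Rz(np.pi)
   sols=[]
   for _ in range(40):
    q,e,o=ik(pos,R,rng.uniform(LO,HI),w=0)
    if e<1e-3 and o<.3: sols.append(q)
   print(flip,a,z,len(sols))
   sols.sort(key=lambda q:abs(q[4])); 
   for q in sols[:3]+sols[-2:]: print('   ',q.round(0),'elbow z',chain(q,PARM)[2][3][2].round(2),'wrist',chain(q,PARM)[2][5].round(2))
E
```

```text
[[ 0.000e+00  0.000e+00  2.495e-01]
 [ 0.000e+00 -1.560e-02  0.000e+00]
 [ 0.000e+00  0.000e+00  0.000e+00]
 [ 0.000e+00 -1.060e-02  4.678e-01]
 [ 0.000e+00  0.000e+00  0.000e+00]
 [ 0.000e+00 -2.000e-04  5.131e-01]
 [ 0.000e+00 -2.000e-04  0.000e+00]
 [ 0.000e+00  0.000e+00  3.687e-01]]
4.772307439144598e-09
[[ 0. -0.  1.]
 [ 0. -1. -0.]
 [ 1.  0. -0.]]
0 20 0.12 0
0 20 0.15 0
0 30 0.12 0
0 30 0.15 15
    [ 44.   6. -77. 138. 129.  29. 131.] elbow z 0.71 wrist [0.29 0.16 0.33]
    [ 44.   6. -77. 138. 129.  29. 131.] elbow z 0.71 wrist [0.29 0.16 0.33]
    [ 44.   6. -77. 138. 129.  29. 131.] elbow z 0.71 wrist [0.29 0.16 0.33]
    [ 44.   6. -77. 138. 129.  29. 131.] elbow z 0.71 wrist [0.29 0.16 0.33]
    [ 44.   6. -77. 138. 129.  29. 131.] elbow z 0.71 wrist [0.29 0.16 0.33]
0 40 0.12 21
    [-10.   2. -22. 135. 106.  17. 150.] elbow z 0.72 wrist [0.32 0.17 0.34]
    [-13.   2. -19. 135. 106.  17. 150.] elbow z 0.72 wrist [0.32 0.17 0.34]
    [ -7.   2. -24. 135. 106.  17. 150.] elbow z 0.72 wrist [0.32 0.17 0.34]
    [-97.  -2.  67. 137. 107.  17. 151.] elbow z 0.72 wrist [0.32
[... 3953 characters left out ...]
-92.   5.  67. 123.   6.  26.  70.] elbow z 0.72 wrist [0.41 0.18 0.42]
    [-65.   3.  39. 122.  13.  27.  63.] elbow z 0.72 wrist [0.41 0.18 0.42]
    [ 44.  17. -77. 119.  48.  36.  37.] elbow z 0.69 wrist [0.41 0.18 0.42]
    [ 44.  17. -77. 119.  48.  36.  37.] elbow z 0.69 wrist [0.41 0.18 0.42]
1 60 0.15 24
    [-56.   0.  29. 121.  16.  31.  62.] elbow z 0.72 wrist [0.41 0.18 0.45]
    [-58.   0.  31. 121.  16.  31.  62.] elbow z 0.72 wrist [0.41 0.18 0.45]
    [-48.   1.  20. 120.  16.  31.  62.] elbow z 0.72 wrist [0.41 0.18 0.45]
    [ 46.  11. -77. 118.  35.  35.  48.] elbow z 0.71 wrist [0.41 0.18 0.45]
    [ 46.  11. -77. 118.  35.  35.  48.] elbow z 0.71 wrist [0.41 0.18 0.45]
```

```bash
python3 - <<'E'
from fk import *
D=data(); q0=np.array(D[-1][0])
F=Rz(np.pi); pk=np.array([.530,-.197]); pad=np.array([.584,.215])
rng=np.random.default_rng(1)
for a in (35,40,45,50):
  R=toolR(5,90+a)@F; pos=np.array([*pk,.077])+.019*R[:,2]
  S=[]
  for _ in range(25):
    q,e,o=ik(pos,R,rng.uniform(LO,HI),w=0)
    if e<1e-3 and o<.3: S.append(q)
  print(a,len(S)); S.sort(key=lambda q:abs(q[2]))
  for q in S[:3]+S[-1:]: print('  ',q.round(0), [round(p[2],2) for p in chain(q,PARM)[2][3:6:2]])
# path continuity from grasp to final
for a in (40,45,50):
  R=toolR(5,90+a)@F; pos=np.array([*pk,.077])+.019*R[:,2]
  q,e,o=ik(pos,R,np.array([15,40,0,70,0,100,100.]),w=1e-3); print('grasp',a,q.round(0),e.round(4),o.round(2))
  N=24
  for k in range(1,N+1):
    s=k/N; dep=90+a+(a+5-90-a)*s if False else (90+a)*(1-s)+(a+6)*s
    yaw=5+5.5*s; c=np.array([*(pk*(1-s)+pad*s),.077+(.2-.077)*min(1,4*s) if s<.8 else .2-(.2-.125)*(s-.8)/.2])
    R=toolR(yaw,dep)@F; q,e,o=ik(c+.019*R[:,2],R,q,w=.02)
    if k%4==0: print('   ',round(dep),q.round(0),e.round(4),o.round(2))
E
```

```text
35 15
   [ 17.  40.  -8.  78.  14.  96. 102.] [np.float64(0.61), np.float64(0.36)]
   [ 18.  40.  -9.  78.  14.  96. 101.] [np.float64(0.6), np.float64(0.36)]
   [ 21.  41. -14.  78.  17.  97.  99.] [np.float64(0.6), np.float64(0.36)]
   [ 49.  59. -65.  77.  46. 111.  78.] [np.float64(0.48), np.float64(0.36)]
40 13
   [ 15.  44.  -6.  75.  13. 101. 102.] [np.float64(0.59), np.float64(0.34)]
   [ 16.  44.  -8.  75.  14. 101. 102.] [np.float64(0.59), np.float64(0.34)]
   [ 16.  44.  -8.  75.  14. 101. 101.] [np.float64(0.59), np.float64(0.34)]
   [ 40.  54. -49.  73.  37. 110.  85.] [np.float64(0.52), np.float64(0.34)]
45 13
   [ 11.  47.  -1.  71.  12. 105. 104.] [np.float64(0.57), np.float64(0.32)]
   [ 11.  47.  -1.  71.  12. 105. 104.] [np.float64(0.57), np.float64(0.32)]
   [ 10.  47.   1.  71.  11. 105. 105.] [np.float64(0.57), np.float64(0.32)]
   [-17.  57.  49.  72. -16. 105. 127.] [np.float64(0.51), np.float64(0.32)]
50 14
   [ 12.  51.  -2.  67.  14. 111. 103.] [np.float64(0.54), np.float64(0.3)]
   [  9.  51.   2.  67.  11. 110. 106.] [np.float64(0.54), np.float64(0.3)]
  
[... 520 characters left out ...]
 [ 10.  47.   1.  71.  11. 105. 105.] 0.0 0.0
    121 [  8.  32.  -2.  79.   7.  99. 101.] 0.0 0.0
    107 [ 5. 20. -5. 87.  4. 89. 97.] 0.0 0.0
    93 [ 3. 11. -7. 97.  2. 75. 93.] 0.0 0.0
    79 [ -0.   3. -11. 107.   1.  59.  87.] 0.0 0.0
    65 [ -4.  -2. -15. 117.   5.  41.  77.] 0.0 0.0
    51 [ -9.   1. -20. 127.  42.  18.  35.] 0.0 0.01
grasp 50 [  9.  51.   2.  67.  12. 110. 105.] 0.0 0.0
    126 [  7.  36.  -1.  76.   8. 104. 101.] 0.0 0.0
    112 [ 4. 24. -4. 83.  4. 95. 97.] 0.0 0.0
    98 [ 2. 15. -7. 93.  2. 80. 92.] 0.0 0.0
    84 [ -1.   6. -10. 103.   1.  65.  87.] 0.0 0.0
    70 [ -5.   1. -14. 112.   4.  47.  78.] 0.0 0.0
    56 [-11.   3. -17. 124.  27.  24.  50.] 0.0 0.0
```

```bash
cat > plan.py <<'E'
from fk import *
from h import env
def cur(cmd=None):
    o=env.get_obs(); return np.array(o['tool_pos']),Ro.from_euler('xyz',o['tool_rot'],degrees=True).as_matrix()
def inc(p0,R0,p,R):
    return np.r_[(R0.T@(p-p0)).round(4),Ro.from_matrix(R0.T@R).as_rotvec(degrees=True).round(1)]
def seg(p0,R0,p1,R1,n,g):
    rv=Ro.from_matrix(R0.T@R1).as_rotvec()
    for k in range(1,n+1):
        s=k/n; print(json.dumps(list(inc(p0,R0,p0*(1-s)+p1*s,R0@Ro.from_rotvec(rv*s).as_matrix()))+[g]),end=', ')
    print()
F=Rz(np.pi); AX=np.array([.6355,-.1885]); PK=np.array([.530,-.197]); PAD=np.array([.584,.215])
E
python3 - <<'E'
from plan import *
p0,R0=cur(); R1=toolR(95,90); p1=np.array([.60,-.2,.32])
seg(p0,R0,p1,R1,13,1)
R2=toolR(5,135)@F; p2=np.array([*PK,.2])+.019*R2[:,2]; print(p2)
seg(p1,R1,p2,R2,14,1)
E
```

```text
[-0.007, -0.0052, 0.0024, 0.7, 1.8, -6.7, 1], [-0.0139, -0.0104, 0.0048, 1.4, 3.5, -13.4, 1], [-0.0209, -0.0156, 0.0072, 2.1, 5.3, -20.1, 1], [-0.0278, -0.0207, 0.0096, 2.8, 7.1, -26.8, 1], [-0.0348, -0.0259, 0.012, 3.5, 8.8, -33.6, 1], [-0.0417, -0.0311, 0.0145, 4.2, 10.6, -40.3, 1], [-0.0487, -0.0363, 0.0169, 4.9, 12.4, -47.0, 1], [-0.0556, -0.0415, 0.0193, 5.6, 14.1, -53.7, 1], [-0.0626, -0.0467, 0.0217, 6.3, 15.9, -60.4, 1], [-0.0696, -0.0518, 0.0241, 7.0, 17.7, -67.1, 1], [-0.0765, -0.057, 0.0265, 7.7, 19.5, -73.8, 1], [-0.0835, -0.0622, 0.0289, 8.4, 21.2, -80.5, 1], [-0.0904, -0.0674, 0.0313, 9.1, 23.0, -87.2, 1], 
[ 0.5166161  -0.19817094  0.18656497]
[0.0006, -0.0059, 0.0095, 2.5, 2.5, -6.1, 1], [0.0013, -0.0118, 0.0191, 5.0, 5.0, -12.1, 1], [0.0019, -0.0178, 0.0286, 7.5, 7.5, -18.2, 1], [0.0026, -0.0237, 0.0381, 10.1, 10.1, -24.3, 1], [0.0032, -0.0296, 0.0477, 12.6, 12.6, -30.3, 1], [0.0039, -0.0355, 0.0572, 15.1, 15.1, -36.4, 1], [0.0045, -0.0415, 0.0667, 17.6, 17.6, -42.5, 1], [0.0052, -0.0474, 0.0762, 20.1, 20.1, -48.5, 1], [0.0058, -0.0533, 0.0858, 22.6, 22.6, -54.6, 1], [0.0065, -0.0592, 0.0953, 25.1, 25.1, -60.7, 1], [0.0071, -0.0651, 0.1048, 27.6, 27.6, -66.7, 1], [0.0078, -0.0711, 0.1144, 30.2, 30.2, -72.8, 1], [0.0084, -0.077, 0.1239, 32.7, 32.7, -78.9, 1], [0.0091, -0.0829, 0.1334, 35.2, 35.2, -84.9, 1],
```

Emit:
servo_tool --increments '[[[-0.007,-0.005,0.002,0.7,1.8,-6.7,1],[-0.014,-0.01,0.005,1.4,3.5,-13.4,1],[-0.021,-0.016,0.007,2.1,5.3,-20.1,1],[-0.028,-0.021,0.01,2.8,7.1,-26.8,1],[-0.035,-0.026,0.012,3.5,8.8,-33.6,1],[-0.042,-0.031,0.0145,4.2,10.6,-40.3,1],[-0.049,-0.036,0.017,4.9,12.4,-47.0,1],[-0.056,-0.042,0.019,5.6,14.1,-53.7,1],[-0.063,-0.047,0.022,6.3,15.9,-60.4,1],[-0.07,-0.052,0.024,7.0,17.7,-67.1,1],[-0.077,-0.057,0.027,7.7,19.5,-73.8,1],[-0.084,-0.062,0.029,8.4,21.2,-80.5,1],[-0.09,-0.067,0.031,9.1,23.0,-87.2,1]]]'

```text
time_s: 8.85
tool_pos: [0.599, -0.2088, 0.3226]
tool_rot: [179.8, -0.0, 94.5]
force: [-0.5, 0.4, 0.0]
grip_width: 0.0871
```

```bash
python3 -c "from h import *;rec()"
```

```text
8.85 [14.2 14.8  3.4 76.4 -1.  88.7 22. ] [ 0.599  -0.2088  0.3226] [ 1.7982e+02 -2.0000e-02  9.4490e+01] F [-0.5  0.4  0. ] g 0.0871
```

Emit:
servo_tool --increments '[[[0.001,-0.006,0.009,2.5,2.5,-6.1,1],[0.001,-0.012,0.019,5.0,5.0,-12.1,1],[0.002,-0.018,0.028,7.5,7.5,-18.2,1],[0.003,-0.024,0.038,10.1,10.1,-24.3,1],[0.003,-0.03,0.047,12.6,12.6,-30.3,1],[0.004,-0.036,0.057,15.1,15.1,-36.4,1],[0.005,-0.042,0.06,17.6,17.6,-42.5,1],[0.005,-0.047,0.065,20.1,20.1,-48.5,1],[0.006,-0.053,0.07,22.6,22.6,-54.6,1],[0.0065,-0.059,0.075,25.1,25.1,-60.7,1],[0.007,-0.065,0.08,27.6,27.6,-66.7,1],[0.008,-0.071,0.08,30.2,30.2,-72.8,1],[0.008,-0.077,0.08,32.7,32.7,-78.9,1],[0.009,-0.083,0.08,35.2,35.2,-84.9,1],[0.009,-0.083,0.08,35.2,35.2,-84.9,1]]]'

```text
time_s: 10.35
tool_pos: [0.5129, -0.206, 0.2375]
tool_rot: [-179.6, -44.6, -175.7]
force: [0.4, -0.6, -0.6]
grip_width: 0.087
```

```bash
python3 - <<'E'
from h import *
rec(); snap('wrist','w3.png'); snap('scene','s3.png'); f=load('s3')['frame']; cv2.imwrite('pics/s3c.png',cv2.resize(f[100:270,100:300],None,fx=3.5,fy=3.5,interpolation=2))
E
```

```text
10.35 [-11.   43.7  40.5  65.6  -3.2 117.7 124.4] [ 0.5129 -0.206   0.2375] [-179.61  -44.57 -175.65] F [ 0.4 -0.6 -0.6] g 0.087
```

View pics/w3.png

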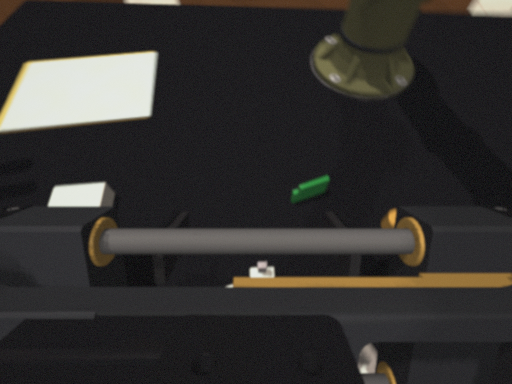

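View pics/s3c.png

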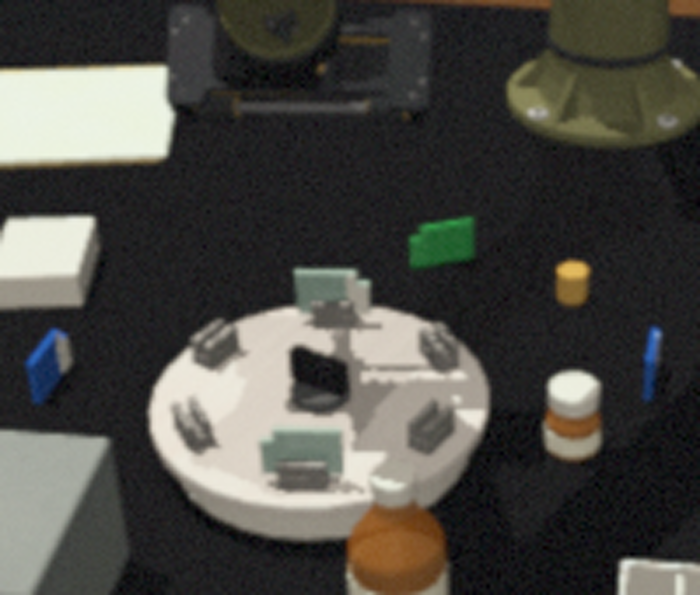

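```bash
python3 - <<'E'
from h import *
d=load('s2'); s=lambda u,v:(120+u/5,150+v/5)
for uv,z in [((320,134),.095),((408,136),.095),((410,151),.085),((430,151),.085)]: print(onz(d,s(*uv),z))
# expected corners
c=np.array([.530,-.197]); t=np.array([-np.sin(np.radians(5)),np.cos(np.radians(5))]); n=np.array([np.cos(np.radians(5)),np.sin(np.radians(5))])
P=[[*(c+t*a+n*.003),z] for a,z in((-.03,.095),(.02,.095),(.03,.085),(.03,.055))]
print((proj(d,P)-[120,150])*5)
f=d['frame'].astype(int); print(f[178:181,180:212].tolist()[1])
E
```

```text
[ 0.53221155 -0.22624819  0.095     ]
[ 0.52837565 -0.17527395  0.095     ]
[ 0.52884776 -0.17450855  0.085     ]
[ 0.52749191 -0.16296977  0.085     ]
[[318.08212171 137.08617082]
 [404.44475553 138.48147265]
 [422.51229239 153.25173273]
 [424.86527433 196.00747857]]
[[32, 32, 32], [30, 29, 30], [24, 26, 27], [40, 46, 38], [85, 94, 82], [103, 115, 100], [105, 115, 100], [107, 116, 101], [103, 115, 100], [106, 116, 101], [104, 115, 100], [103, 114, 99], [105, 118, 100], [104, 115, 100], [109, 120, 106], [112, 123, 108], [112, 124, 107], [112, 124, 110], [123, 135, 125], [136, 149, 149], [144, 155, 158], [121, 131, 131], [81, 89, 83], [67, 74, 67], [61, 70, 59], [50, 56, 46], [31, 30, 29], [28, 33, 29], [29, 28, 31], [26, 26, 27], [27, 20, 25], [29, 25, 30]]
```

```bash
cat >> plan.py <<'E'
PK=np.array([.529,-.195]); RG=toolR(4.5,135)@F
E
python3 - <<'E'
from plan import *
p0,R0=cur()
for z in (.15,.12,.078):
    p=np.array([*PK,z])+.019*RG[:,2]; print(z,p.round(4),inc(p0,R0,p,RG)); q,e,o=ik(p,RG,np.array(env.get_obs()['qpos']),w=.01,m=.5); print(q.round(1),e,o)
E
```

```text
0.15 [ 0.5156 -0.1961  0.1366] [-0.0719  0.0082  0.07   -0.4     0.4    -0.2   ]
[-11.3  48.4  38.4  70.3  -6.3 109.8 121.6] 4.864619879602284e-07 9.537856470582229e-05
0.12 [ 0.5156 -0.1961  0.1066] [-0.093   0.0085  0.0914 -0.4     0.4    -0.2   ]
[-11.1  50.   37.8  71.3  -7.2 107.4 121.1] 6.030972127462763e-07 0.00012049609140978186
0.078 [ 0.5156 -0.1961  0.0646] [-0.1225  0.0088  0.1213 -0.4     0.4    -0.2   ]
[-10.8  52.4  36.9  72.3  -8.4 104.2 120.4] 7.4448704544986e-07 0.00015104709575492004
```

Emit:
servo_tool --increments '[[[-0.024,0.004,0.023,-0.1,0.1,0,1],[-0.048,0.008,0.047,-0.3,0.3,-0.1,1],[-0.072,0.008,0.07,-0.4,0.4,-0.2,1],[-0.072,0.008,0.07,-0.4,0.4,-0.2,1],[-0.072,0.008,0.07,-0.4,0.4,-0.2,1]]]'

```text
time_s: 10.95
tool_pos: [0.5142, -0.1984, 0.1383]
tool_rot: [179.8, -44.9, -175.7]
force: [-0.9, -0.2, 0.6]
grip_width: 0.087
```

```bash
python3 - <<'E'
from h import *
from plan import *
rec(); snap('wrist','w4.png'); snap('scene','s4.png'); f=load('s4')['frame']; cv2.imwrite('pics/s4c.png',cv2.resize(f[100:270,100:300],None,fx=3.5,fy=3.5,interpolation=2))
p0,R0=cur()
for z in (.12,.1,.078):
    p=np.array([*PK,z])+.019*RG[:,2]; print(z,p.round(4),inc(p0,R0,p,RG))
E
```

```text
10.95 [-10.8  48.   38.   70.3  -6.2 109.8 121.5] [ 0.5142 -0.1984  0.1383] [ 179.85  -44.89 -175.69] F [-0.9 -0.2  0.6] g 0.087
0.12 [ 0.5156 -0.1961  0.1066] [-0.0239  0.0025  0.0232  0.2     0.3    -0.1   ]
0.1 [ 0.5156 -0.1961  0.0866] [-0.038   0.0025  0.0374  0.2     0.3    -0.1   ]
0.078 [ 0.5156 -0.1961  0.0646] [-0.0534  0.0025  0.0531  0.2     0.3    -0.1   ]
```

View pics/s4c.png

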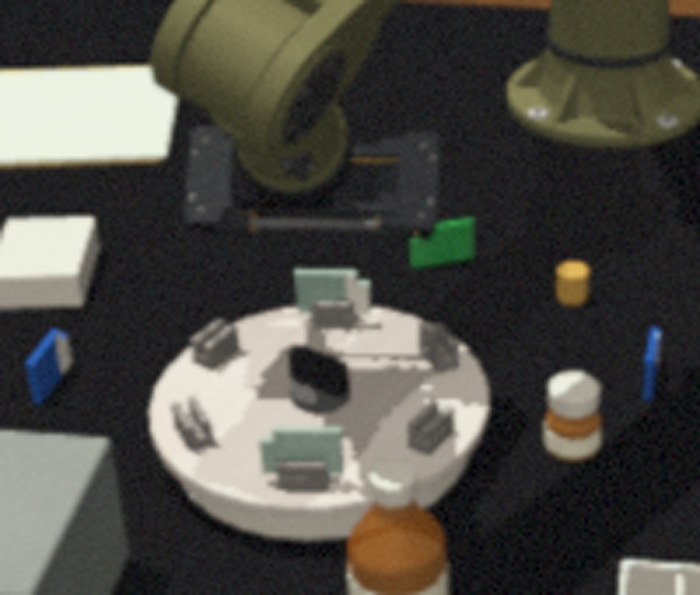

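Emit:
servo_tool --increments '[[[-0.012,0.0025,0.012,0.2,0.3,-0.1,1],[-0.024,0.0025,0.024,0.2,0.3,-0.1,1],[-0.034,0.0025,0.034,0.2,0.3,-0.1,1],[-0.034,0.0025,0.034,0.2,0.3,-0.1,1]]]'

```text
time_s: 11.45
tool_pos: [0.5132, -0.194, 0.0871]
tool_rot: [179.8, -45.3, -175.3]
force: [0.4, -0.0, -1.1]
grip_width: 0.0871
```

```bash
python3 - <<'E'
from h import *
from plan import *
rec(); snap('scene','s5.png'); f=load('s5')['frame']; cv2.imwrite('pics/s5c.png',cv2.resize(f[130:250,120:280],None,fx=5,fy=5,interpolation=2))
p0,R0=cur()
for z in (.1,.078):
    p=np.array([*PK,z])+.019*RG[:,2]; print(z,p.round(4),inc(p0,R0,p,RG))
E
```

```text
11.45 [-11.   50.9  37.   72.1  -7.5 106.  120.7] [ 0.5132 -0.194   0.0871] [ 179.82  -45.32 -175.27] F [ 0.4 -0.  -1.1] g 0.0871
0.1 [ 0.5156 -0.1961  0.0866] [-0.0027 -0.0018  0.     -0.     -0.3     0.1   ]
0.078 [ 0.5156 -0.1961  0.0646] [-0.0183 -0.0018  0.0155 -0.     -0.3     0.1   ]
```

View pics/s5c.png

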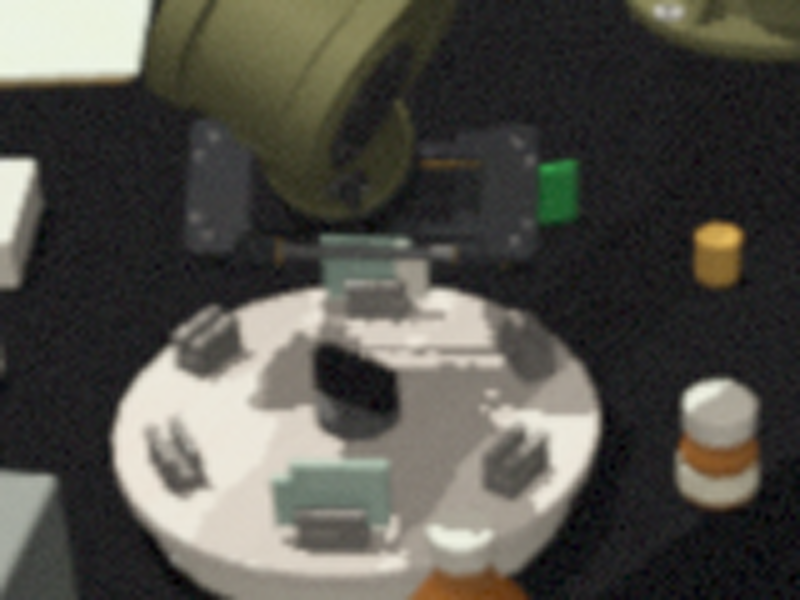

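Emit:
servo_tool --increments '[[[-0.01,-0.002,0.007,0,-0.3,0,1],[-0.0185,-0.002,0.0155,0,-0.3,0,1],[-0.0185,-0.002,0.0155,0,-0.3,0,1],[-0.0185,-0.002,0.0155,0,-0.3,0,0.6],[-0.0185,-0.002,0.0155,0,-0.3,0,0.3]]]' --squeeze 12

```text
time_s: 12.0
tool_pos: [0.5168, -0.1969, 0.0662]
tool_rot: [180.0, -44.8, -175.4]
force: [-0.1, -0.0, -0.2]
grip_width: 0.0779
```

```bash
python3 - <<'E'
from h import *
from plan import *
rec(); snap('scene','s6.png'); f=load('s6')['frame']; cv2.imwrite('pics/s6c.png',cv2.resize(f[130:250,120:280],None,fx=5,fy=5,interpolation=2))
p0,R0=cur(); print((p0-.019*R0[:,2]).round(4))
E
```

```text
12.0 [-10.6  52.2  36.7  72.2  -8.2 104.1 120.4] [ 0.5168 -0.1969  0.0662] [ 179.99  -44.77 -175.4 ] F [-0.1 -0.  -0.2] g 0.0779
[ 0.5303 -0.1957  0.0798]
```

View pics/s6c.png

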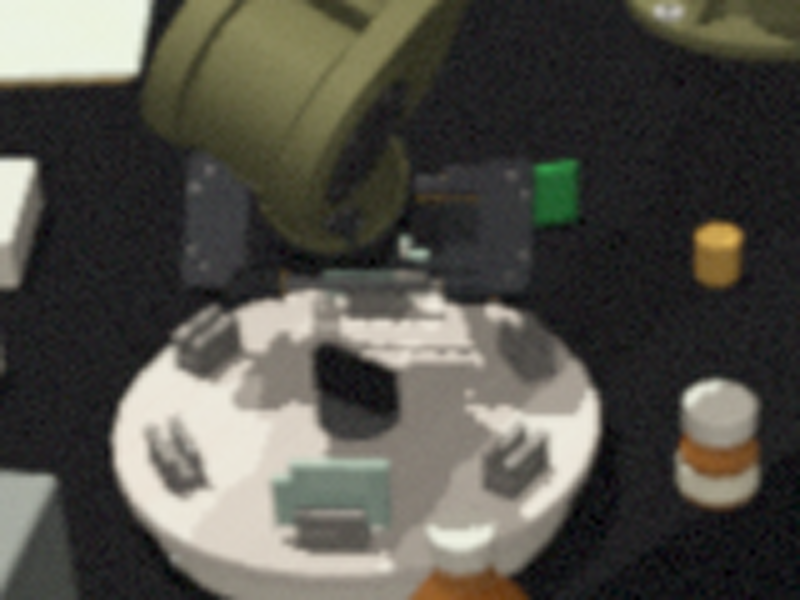

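Aligned. Close the fingers.

Emit:
servo_tool --increments '[[[0,0,0,0,0,0,-1],[0,0,0,0,0,0,-1],[0,0,0,0,0,0,-1],[0,0,0,0,0,0,-1],[0,0,0,0,0,0,-1],[0,0,0,0,0,0,-1]]]' --squeeze 20

```text
time_s: 12.65
tool_pos: [0.5168, -0.1968, 0.0662]
tool_rot: [180.0, -44.8, -175.4]
force: [-0.1, 0.3, 2.6]
grip_width: 0.0596
```

```bash
python3 - <<'E'
from h import *
from plan import *
rec(); p0,R0=cur(); print((p0-.019*R0[:,2]).round(4)); print(R0.T@[0,0,1])
E
```

```text
12.65 [-10.6  52.2  36.7  72.2  -8.2 104.1 120.4] [ 0.5168 -0.1968  0.0662] [ 179.98  -44.78 -175.39] F [-0.1  0.3  2.6] g 0.0596
[ 0.5301 -0.1957  0.0797]
[ 7.04350206e-01  2.39518830e-04 -7.09852611e-01]
```

Emit:
servo_tool --increments '[[[0.007,0,-0.007,0,0,0,-1],[0.014,0,-0.014,0,0,0,-1],[0.025,0,-0.025,0,0,0,-1],[0.037,0,-0.037,0,0,0,-1],[0.049,0,-0.05,0,0,0,-1],[0.049,0,-0.05,0,0,0,-1]]]' --squeeze 20

```text
time_s: 13.25
tool_pos: [0.5185, -0.1975, 0.1393]
tool_rot: [-179.9, -44.5, -175.5]
force: [0.1, -0.3, -0.1]
grip_width: 0.0591
```

```bash
python3 - <<'E'
from h import *
from plan import *
rec(); snap('scene','s7.png'); f=load('s7')['frame']; cv2.imwrite('pics/s7c.png',cv2.resize(f[130:250,120:280],None,fx=5,fy=5,interpolation=2))
p0,R0=cur(); g0=p0-.019*R0[:,2]; print(g0.round(4))
# path
q=np.array(env.get_obs()['qpos']); PADg=np.array([.584,.215])
N=24
for k in range(1,N+1):
    s=k/N; dep=135-83*s; yaw=4.5+6*s; xy=g0[:2]*(1-s)+PADg*s
    z=g0[2]+(.22-g0[2])*min(1,3*s) if s<.75 else .22-(.22-.125)*(s-.75)/.25
    R=toolR(yaw,dep)@F; p=np.array([*xy,z])+.019*R[:,2]
    q,e,o=ik(p,R,q,w=.02,m=.5); 
    print(k,[float(v) for v in inc(p0,R0,p,R)],q.round(0) if k%4==0 else '',round(e,4))
E
```

```text
13.25 [-11.1  48.1  38.2  69.9  -6.2 109.7 121.5] [ 0.5185 -0.1975  0.1393] [-179.88  -44.5  -175.48] F [ 0.1 -0.3 -0.1] g 0.0591
[ 0.5313 -0.1961  0.1511]
1 [0.0025, 0.0169, -0.0087, 0.1, -3.0, -0.1]  0.0
2 [0.0049, 0.0337, -0.0174, 0.2, -6.5, -0.3]  0.0
3 [0.0072, 0.0506, -0.0262, 0.4, -10.0, -0.5]  0.0
4 [0.0096, 0.0674, -0.0351, 0.5, -13.4, -0.7] [-19.  36.  39.  79.  -9. 101. 116.] 0.0
5 [0.012, 0.0843, -0.044, 0.7, -16.9, -0.9]  0.0
6 [0.0145, 0.1012, -0.053, 0.8, -20.3, -1.2]  0.0
7 [0.0169, 0.1181, -0.0621, 0.9, -23.8, -1.4]  0.0
8 [0.0194, 0.135, -0.0712, 1.0, -27.2, -1.7] [-28.  23.  39.  87.  -9.  92. 108.] 0.0
9 [0.0158, 0.1519, -0.0743, 1.0, -30.7, -1.9]  0.0
10 [0.0123, 0.1688, -0.0774, 1.1, -34.2, -2.2]  0.0
11 [0.0089, 0.1857, -0.0806, 1.1, -37.6, -2.4]  0.0
12 [0.0055, 0.2027, -0.0838, 1.2, -41.1, -2.7] [-36.  12.  37.  97.  -7.  78. 100.] 0.0
13 [0.0021, 0.2196, -0.0871, 1.2, -44.5, -3.0]  0.0
14 [-0.0012, 0.2366, -0.0904, 1.2, -48.0, -3.3]  0.0
15 [-0.0045, 0.2536, -0.0938, 1.2, -51.4, -3.6]  0.0
16 [-0.0077, 0.2705, -0.0972, 1.2, -54.9, -3.9] [-42.   2.  32. 106.  -1.  62.  89.] 0.0
17 [-0.0109, 0.2875, -0.1007, 1.1, -58.3, -4.2]  0.0
18 [-0.014, 0.3045, -0.1042, 1.1, -61.8, -4.5]  0.0
19 [-0.0281, 0.3215, -0.0964, 1.0, -65.3, -4.8]  0.0
20 [-0.0422, 0.3386, -0.0887, 0.9, -68.7, -5.1] [-46.  -4.  26. 117.   8.  42.  75.] 0.0
21 [-0.0562, 0.3556, -0.081, 0.8, -72.2, -5.5]  0.0
22 [-0.0702, 0.3726, -0.0733, 0.7, -75.6, -5.8]  0.0
23 [-0.0841, 0.3897, -0.0657, 0.5, -79.1, -6.1]  0.0
24 [-0.0979, 0.4067, -0.058, 0.3, -82.5, -6.4] [-49.   0.  20. 128.  37.  19.  40.] 0.0
```

View pics/s7c.png

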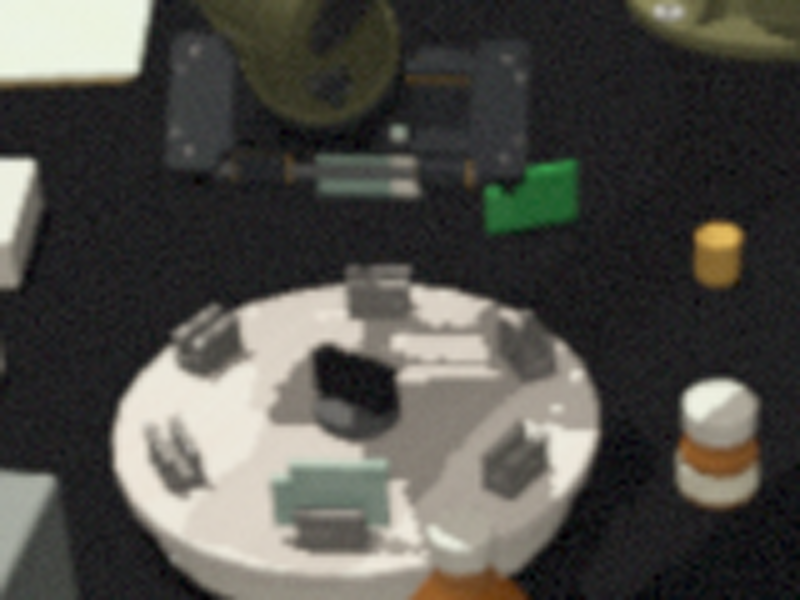

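Emit:
servo_tool --increments '[[[0.0025,0.017,-0.009,0.1,-3,-0.1,-1],[0.005,0.034,-0.017,0.2,-6.5,-0.3,-1],[0.007,0.051,-0.026,0.4,-10,-0.5,-1],[0.01,0.067,-0.035,0.5,-13.4,-0.7,-1],[0.012,0.084,-0.044,0.7,-16.9,-0.9,-1],[0.0145,0.101,-0.053,0.8,-20.3,-1.2,-1],[0.017,0.118,-0.062,0.9,-23.8,-1.4,-1],[0.019,0.135,-0.071,1,-27.2,-1.7,-1],[0.016,0.152,-0.074,1,-30.7,-1.9,-1],[0.012,0.169,-0.077,1.1,-34.2,-2.2,-1],[0.009,0.186,-0.081,1.1,-37.6,-2.4,-1],[0.0055,0.203,-0.084,1.2,-41.1,-2.7,-1]]]'

```text
time_s: 14.5
tool_pos: [0.5557, 0.0108, 0.199]
tool_rot: [179.9, -3.6, -172.5]
force: [0.2, -1.5, -0.3]
grip_width: 0.0589
```

```bash
python3 - <<'E'
from h import *
from plan import *
rec(); snap('top','t8.png'); snap('scene','s8.png')
p0,R0=cur(); g0=p0-.019*R0[:,2]; print(g0.round(4))
q=np.array(env.get_obs()['qpos']); PADg=np.array([.584,.215])
N=14
for k in range(1,N+1):
    s=k/N; dep=93.5-41.5*s; yaw=7.5+3*s; xy=g0[:2]*(1-s)+PADg*s
    z=.22 if s<.6 else .22-(.22-.125)*(s-.6)/.4
    R=toolR(yaw,dep)@F; p=np.array([*xy,z])+.019*R[:,2]
    q,e,o=ik(p,R,q,w=.02,m=.5); 
    print(k,[float(v) for v in inc(p0,R0,p,R)],q.round(0) if k%2==0 else '',round(e,4))
# reader measures on t8
E
```

```text
14.5 [-36.9  11.8  37.8  96.8  -6.9  77.5  99.8] [0.5557 0.0108 0.199 ] [ 179.95   -3.58 -172.5 ] F [ 0.2 -1.5 -0.3] g 0.0589
[0.5559 0.0131 0.2182]
1 [-0.0048, 0.014, -0.002, 0.2, -3.1, 0.0]  0.0
2 [-0.0098, 0.028, -0.0023, 0.2, -6.1, -0.2] [-40.   7.  36. 101.  -4.  71.  95.] 0.0
3 [-0.0146, 0.042, -0.0026, 0.2, -9.1, -0.4]  0.0
4 [-0.0195, 0.056, -0.003, 0.2, -12.0, -0.6] [-43.   3.  34. 105.  -2.  65.  90.] 0.0
5 [-0.0244, 0.0701, -0.0034, 0.1, -15.0, -0.9]  0.0
6 [-0.0293, 0.0841, -0.0039, 0.1, -18.0, -1.1] [-45.  -1.  32. 109.   2.  58.  85.] 0.0
7 [-0.0341, 0.0982, -0.0044, 0.1, -20.9, -1.3]  0.0
8 [-0.039, 0.1123, -0.005, -0.0, -23.9, -1.5] [-47.  -4.  29. 113.   6.  51.  79.] 0.0
9 [-0.0444, 0.1263, 0.0045, -0.1, -26.8, -1.7]  0.0
10 [-0.0503, 0.1403, 0.0208, -0.2, -29.8, -1.9] [-48.  -4.  26. 118.  11.  41.  72.] 0.0
11 [-0.0561, 0.1543, 0.037, -0.3, -32.8, -2.1]  0.0
12 [-0.062, 0.1684, 0.0532, -0.4, -35.7, -2.4] [-48.  -3.  23. 123.  19.  29.  62.] 0.0
13 [-0.0677, 0.1824, 0.0693, -0.5, -38.7, -2.6]  0.0
14 [-0.0735, 0.1964, 0.0854, -0.6, -41.7, -2.8] [-50.   0.  21. 128.  37.  19.  40.] 0.0
```

View pics/t8.png

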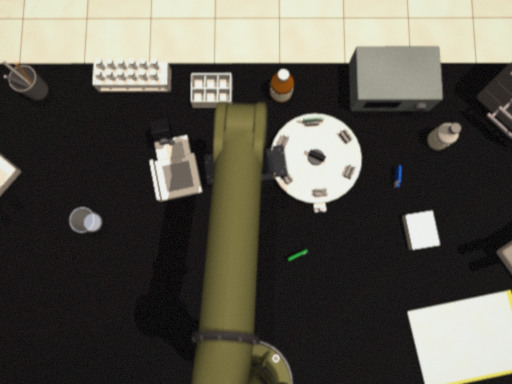

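View pics/s8.png

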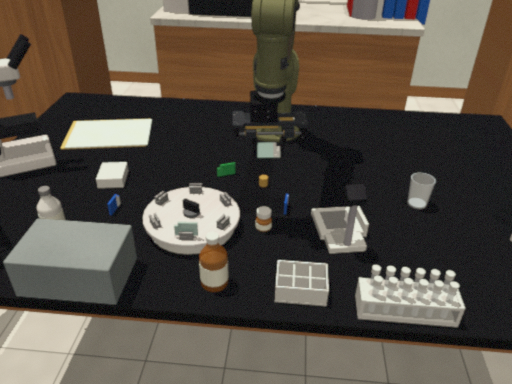

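Emit:
servo_tool --increments '[[[-0.005,0.014,-0.002,0.2,-3,0,-1],[-0.01,0.028,-0.002,0.2,-6,-0.2,-1],[-0.015,0.042,-0.003,0.2,-9,-0.4,-1],[-0.0195,0.056,-0.003,0.2,-12,-0.6,-1],[-0.024,0.07,-0.003,0.1,-15,-0.9,-1],[-0.029,0.084,-0.004,0.1,-18,-1.1,-1],[-0.034,0.098,-0.004,0.1,-21,-1.3,-1],[-0.039,0.112,-0.005,0,-24,-1.5,-1],[-0.044,0.126,0.0045,-0.1,-26.8,-1.7,-1],[-0.05,0.14,0.021,-0.2,-29.8,-1.9,-1],[-0.056,0.154,0.037,-0.3,-32.8,-2.1,-1],[-0.056,0.154,0.037,-0.3,-32.8,-2.1,-1]]]'

```text
time_s: 15.8
tool_pos: [0.5855, 0.1692, 0.1543]
tool_rot: [-179.6, 28.7, -170.1]
force: [-1.2, 0.5, -1.1]
grip_width: 0.0592
```

```bash
python3 - <<'E'
from h import *
from plan import *
rec(); snap('scene','s9.png'); f=load('s9')['frame']; cv2.imwrite('pics/s9c.png',cv2.resize(f[100:270,220:420],None,fx=4,fy=4,interpolation=2))
p0,R0=cur(); g0=p0-.019*R0[:,2]; print(g0.round(4))
q=np.array(env.get_obs()['qpos']); PADg=np.array([.584,.215])
N=7
for k in range(1,N+1):
    s=k/N; dep=61*(1-s)+52*s; xy=g0[:2]*(1-s)+PADg*s
    z=g0[2]*(1-s)+.13*s
    R=toolR(10.5,dep)@F; p=np.array([*xy,z])+.019*R[:,2]
    q,e,o=ik(p,R,q,w=.02,m=.5); 
    print(k,[float(v) for v in inc(p0,R0,p,R)],q.round(0),round(e,4))
E
```

```text
15.8 [-49.   -3.8  25.9 121.1  14.3  35.1  67.3] [0.5855 0.1692 0.1543] [-179.61   28.65 -170.13] F [-1.2  0.5 -1.1] g 0.0592
[0.5783 0.1671 0.1733]
1 [0.0008, 0.0069, 0.0063, -0.7, -1.5, -0.6] [-49.  -4.  26. 122.  15.  32.  67.] 0.0
2 [0.0016, 0.0135, 0.0126, -0.7, -2.8, -0.6] [-49.  -3.  25. 123.  17.  30.  64.] 0.0
3 [0.0024, 0.0202, 0.0189, -0.7, -4.1, -0.6] [-49.  -3.  24. 124.  19.  28.  61.] 0.0
4 [0.0033, 0.0269, 0.0252, -0.7, -5.4, -0.6] [-50.  -2.  23. 125.  22.  26.  57.] 0.0
5 [0.0041, 0.0335, 0.0315, -0.7, -6.6, -0.6] [-50.  -2.  23. 126.  26.  23.  53.] 0.0
6 [0.0049, 0.0402, 0.0377, -0.7, -7.9, -0.6] [-50.  -1.  22. 127.  30.  21.  47.] 0.0
7 [0.0058, 0.0468, 0.044, -0.7, -9.2, -0.6] [-50.  -0.  21. 128.  36.  19.  41.] 0.0
```

View pics/s9c.png

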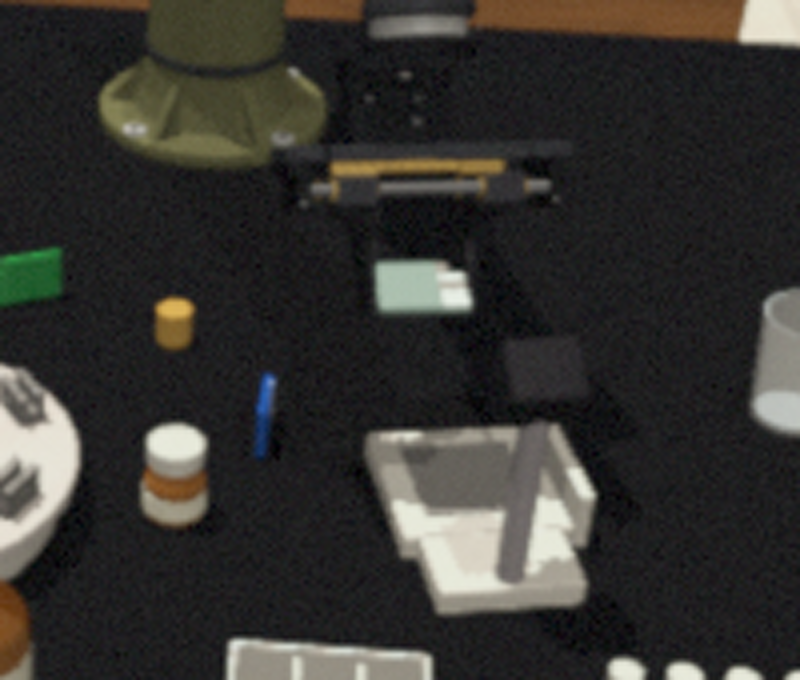

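Emit:
servo_tool --increments '[[[0.001,0.007,0.006,-0.7,-1.5,-0.6,-1],[0.0015,0.0135,0.0125,-0.7,-2.8,-0.6,-1],[0.0025,0.02,0.019,-0.7,-4.1,-0.6,-1],[0.0035,0.027,0.025,-0.7,-5.4,-0.6,-1],[0.004,0.0335,0.0315,-0.7,-6.6,-0.6,-1],[0.005,0.04,0.038,-0.7,-7.9,-0.6,-1],[0.006,0.047,0.044,-0.7,-9.2,-0.6,-1],[0.006,0.047,0.044,-0.7,-9.2,-0.6,-1],[0.006,0.047,0.044,-0.7,-9.2,-0.6,-1]]]'

```text
time_s: 16.75
tool_pos: [0.5985, 0.2173, 0.1186]
tool_rot: [179.9, 38.3, -169.7]
force: [0.0, 0.6, -0.9]
grip_width: 0.0597
```

```bash
python3 - <<'E'
from h import *
from plan import *
rec(); 
snap('scene','s10.png'); f=load('s10')['frame']; cv2.imwrite('pics/s10c.png',cv2.resize(f[130:270,280:400],None,fx=5,fy=5,interpolation=2))
snap('top','t10.png'); f=load('t10')['frame']; cv2.imwrite('pics/t10c.png',cv2.resize(f[80:240,130:380],None,fx=3.2,fy=3.2,interpolation=2))
p0,R0=cur(); g0=p0-.019*R0[:,2]; print(g0.round(4))
E
```

```text
16.75 [-49.7  -0.4  20.8 127.4  36.2  19.5  40.8] [0.5985 0.2173 0.1186] [ 179.93   38.33 -169.71] F [ 0.   0.6 -0.9] g 0.0597
[0.5868 0.2155 0.1338]
```

View pics/s10c.png

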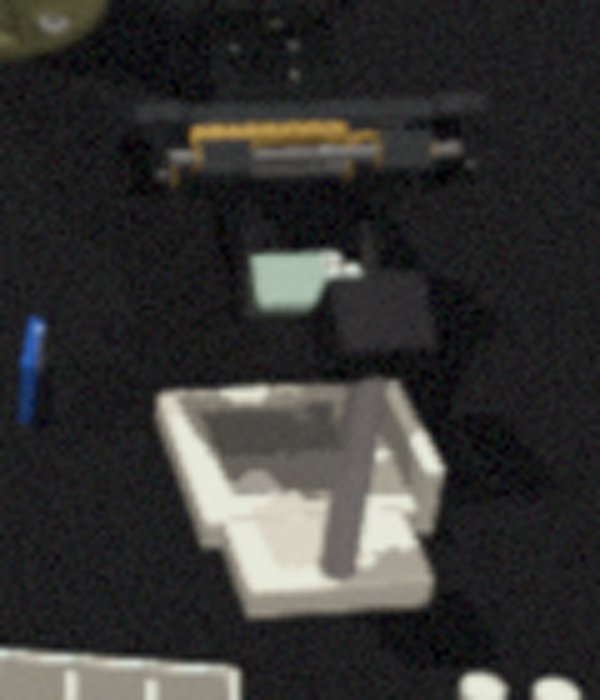

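View pics/t10c.png

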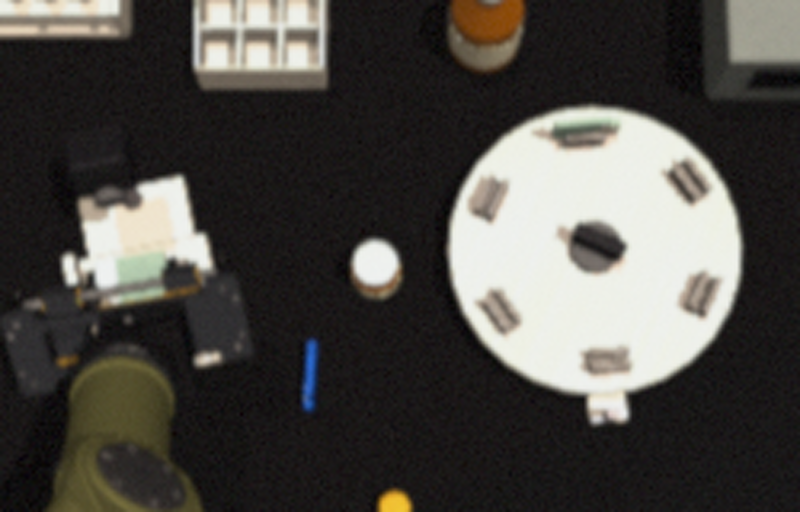

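Emit:
servo_tool --increments '[[[0.002,0,-0.002,0,0,0,-1],[0.005,0,-0.004,0,0,0,-1],[0.005,0,-0.004,0,0,0,-1],[0.005,0,-0.004,0,0,0,-1],[0.005,0,-0.004,0,0,0,-1],[0.005,0,-0.004,0,0,0,-1]]]'

```text
time_s: 17.45
tool_pos: [0.5908, 0.2176, 0.1177]
tool_rot: [179.8, 38.3, -169.6]
force: [0.3, 0.4, -0.1]
grip_width: 0.0594
```

```bash
python3 - <<'E'
from h import *
from plan import *
o=rec(); print(np.round(o['joint_velocities'],2))
d=snap('top','t11.png'); cv2.imwrite('pics/t11c.png',cv2.resize(d['frame'][120:220,130:230],None,fx=6,fy=6,interpolation=2))
w=snap('wrist','w11.png')
p0,R0=cur(); g0=p0-.019*R0[:,2]; print(g0.round(4))
# expected plate outline in crop pixels
a=np.radians(10.3); n=np.array([np.cos(a),np.sin(a)]);t=np.array([-np.sin(a),np.cos(a)])
c=g0[:2]+.005*n
P=[[*(c+n*u+t*v),g0[2]] for u,v in((.02,-.03),(.02,.03),(-.02,.03),(-.02,-.03))]
print(((proj(d,P)-[130,120])*6).round(0))
E
```

```text
17.45 [-49.8  -1.2  20.5 128.3  37.4  19.7  39.4] [0.5908 0.2176 0.1177] [ 179.84   38.33 -169.63] F [ 0.3  0.4 -0.1] g 0.0594
[-0.01 -0.01 -0.03 -0.05  0.11 -0.05 -0.04]
[0.5793 0.2154 0.1325]
[[303. 240.]
 [172. 263.]
 [185. 349.]
 [316. 325.]]
```

View pics/t11c.png

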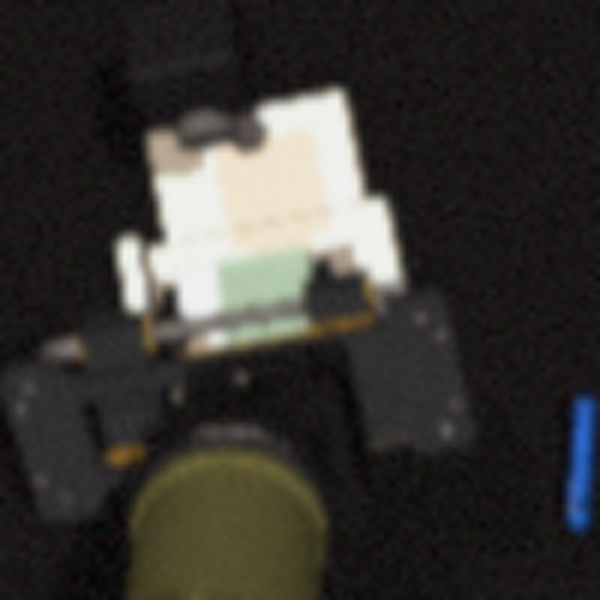

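View pics/w11.png

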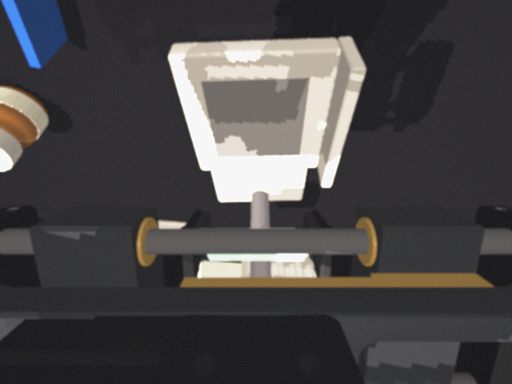

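```bash
python3 - <<'E'
from h import *
d=load('t11'); e=load('top0')
# slot detection: dark blobs on disc, compare angle
for D in (e,d):
    f=D['frame']; m=((f.max(axis=2)<150)*255).astype(np.uint8); k=np.zeros_like(m)
    c=proj(D,[.6355,-.1885,.06])[0]; cv2.circle(k,tuple(int(round(v)) for v in c),41,255,-1); cv2.circle(k,tuple(int(round(v)) for v in c),22,0,-1)
    n,_,st,ce=cv2.connectedComponentsWithStats(m&k)
    a=sorted(np.degrees(np.arctan2(*(onz(D,p,.06)[:2]-[.6355,-.1885])[::-1])).round(1) for p,s in zip(ce[1:],st[1:]) if s[4]>12); print(a)
print(env.sign_off())
E
```

```text
[np.float64(-179.4), np.float64(-116.9), np.float64(-53.3), np.float64(7.2), np.float64(68.9), np.float64(125.7)]
[np.float64(-117.5), np.float64(-55.3), np.float64(-54.5), np.float64(7.1), np.float64(68.2), np.float64(124.4), np.float64(125.2), np.float64(179.2)]
the job is handed in; nothing more can be done
None
```

I turned the carousel one click anticlockwise by its hub bar and lifted the waiting plate out. The job was handed in at 17.5 s with the plate held still over the label reader's pad.

The notch and the white strip showed the plate's label facing the hub with the frosted end on the robot's left. Holding it level with a straight-down grip was out of reach, so I gripped its two ends with the tool tilted 45 degrees.

What the last checks showed:
- **Position:** the plate's middle is at about (0.584, 0.216), against a measured pad centre of about (0.584, 0.215). It is about 11 cm above the pad, a little over the 10 cm asked.
- **Tilt:** the plate is about 6.5 degrees (0.11 rad) off level, which I chose to keep the arm within reach; the limit is 0.3 rad.
- **Orientation:** the top picture shows the label face up and the frosted end towards the lip.
- **Grip:** the fingers are 59 mm apart on the 60 mm plate, set to squeeze at 20 N, and the arm is still.
- **Carousel:** the slots are within about 2 degrees of the 60-degree stations, so it is sitting in its click.
- **Other plate:** it stands in its slot opposite the pick-up place.
- **Loose things:** in the last pictures none of the loose things showed any movement, but I did not measure this.

No check failed. One joint touched its range limit (q6, read as 117.7 against 117.66) for a moment on the way to the plate, with no error reported. The hand-in gives no verdict, so I can't say whether that counts.

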